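# Set out the serving paddles and hang the price signs at a market deli counter

### The job

Get the deli counter ready: lay every serving paddle that is there flat in the tray compartment with its own colour tab, blade end towards the tab. Also hook the orange and the blue sign over the open end of the sign rail and slide each along under the hood until it hangs centred on the mark of its own colour. Let go of everything and leave the rest of the counter as it is.

Things in the scene. Friction and masses are not known exactly. Their poses are not given: they have to be found in the camera images.
- red_paddle_center (a point): The red serving paddle (may be absent), 120 mm long, about 50 g, lying flat: handle 80 x 18 mm, 24 mm high (-60 to +20 mm along x), then a blade 40 mm wide, 5 mm thick, up to +60 mm. The point is at mid-length on the centre line, 12 mm above the underside, inside the handle (grip here). x points to the blade end, z up.
- red_slot (a point): The tray compartment that has the red tab: the point on its floor (4 mm above the counter) at the middle of its ledge end; the compartment's centre is 66 mm from it in -y. y points along it, out to the ledge. The red tab, a 34 x 20 x 3 mm plate, lies on the ledge 14 mm further in +y. Tabs change places from start to start.
- yellow_paddle_center (a point): The yellow serving paddle (may be absent), 120 mm long, about 50 g, lying flat: handle 80 x 18 mm, 24 mm high (-60 to +20 mm along x), then a blade 40 mm wide, 5 mm thick, up to +60 mm. The point is at mid-length on the centre line, 12 mm above the underside, inside the handle (grip here). x points to the blade end, z up.
- yellow_slot (a point): The tray compartment that has the yellow tab: the point on its floor (4 mm above the counter) at the middle of its ledge end; the compartment's centre is 66 mm from it in -y. y points along it, out to the ledge. The yellow tab, a 34 x 20 x 3 mm plate, lies on the ledge 14 mm further in +y. Tabs change places from start to start.
- green_paddle_center (a point): The green serving paddle (may be absent), 120 mm long, about 50 g, lying flat: handle 80 x 18 mm, 24 mm high (-60 to +20 mm along x), then a blade 40 mm wide, 5 mm thick, up to +60 mm. The point is at mid-length on the centre line, 12 mm above the underside, inside the handle (grip here). x points to the blade end, z up.
- green_slot (a point): The tray compartment that has the green tab: the point on its floor (4 mm above the counter) at the middle of its ledge end; the compartment's centre is 66 mm from it in -y. y points along it, out to the ledge. The green tab, a 34 x 20 x 3 mm plate, lies on the ledge 14 mm further in +y. Tabs change places from start to start.
- black_paddle_center (a point): The black serving paddle (may be absent), 120 mm long, about 50 g, lying flat: handle 80 x 18 mm, 24 mm high (-60 to +20 mm along x), then a blade 40 mm wide, 5 mm thick, up to +60 mm. The point is at mid-length on the centre line, 12 mm above the underside, inside the handle (grip here). x points to the blade end, z up.
- black_slot (a point): The tray compartment that has the black tab: the point on its floor (4 mm above the counter) at the middle of its ledge end; the compartment's centre is 66 mm from it in -y. y points along it, out to the ledge. The black tab, a 34 x 20 x 3 mm plate, lies on the ledge 14 mm further in +y. Tabs change places from start to start.
- paddle_tray: Fixed aluminium tray, four compartments side by side along its x, 52 mm apart, each 48 mm wide (x) and 132 mm long (y) inside. Floor 4 mm thick; walls 4 mm thick, rising 6 mm above the floor; a ledge as high as the walls and 28 mm wide along its +y side carries the colour tabs. Origin on the counter under the middle of the compartments.
- orange_sign_grip (a point): Grip point of the orange sign, in its tab (30 mm wide along y, 6 mm thick along x) at mid-thickness, 20 mm below its top. z up, x normal to the plate; hook on the -x side: arm's underside 50 mm below this point, lip's lower edge 95 mm below it; middle of the 20 mm gap between plate and lip 13 mm to -x. It stands in the stand with tab up, leaning up to 0.12 rad to -x.
- orange_sign: The orange sign hanger, rigid, 150 mm tall, about 70 g; origin at the middle of its lower edge, axes as its grip point. A 6 mm plate: panel 90 mm wide, 80 mm high, then the tab up to 150 mm. Steel hook behind (-x): an arm 5 mm thick at 80 mm height, 40 mm wide, with a lip 5 mm thick hanging from its end. Balanced to hang nearly upright.
- orange_spot (a point): Where the orange sign belongs: the point on top of the rail bar beside the orange mark (a 44 x 20 x 2 mm orange plate on the hood, to -x of this point). y along the rail to the open end, x to the panel side. A sign hung here has its grip point 13 mm to +x and 50 mm above. The two marks swap places; they are 100 mm or more apart.
- blue_sign_grip (a point): Grip point of the blue sign, in its tab (30 mm wide along y, 6 mm thick along x) at mid-thickness, 20 mm below its top. z up, x normal to the plate; hook on the -x side: arm's underside 50 mm below this point, lip's lower edge 95 mm below it; middle of the 20 mm gap between plate and lip 13 mm to -x. It stands in the stand with tab up, leaning up to 0.12 rad to -x.
- blue_sign: The blue sign hanger, rigid, 150 mm tall, about 70 g; origin at the middle of its lower edge, axes as its grip point. A 6 mm plate: panel 90 mm wide, 80 mm high, then the tab up to 150 mm. Steel hook behind (-x): an arm 5 mm thick at 80 mm height, 40 mm wide, with a lip 5 mm thick hanging from its end. Balanced to hang nearly upright.
- blue_spot (a point): Where the blue sign belongs: the point on top of the rail bar beside the blue mark (a 44 x 20 x 2 mm blue plate on the hood, to -x of this point). y along the rail to the open end, x to the panel side. A sign hung here has its grip point 13 mm to +x and 50 mm above. The two marks swap places; they are 100 mm or more apart.
- rail_entry (a point): Point on top of the rail bar in the middle of its uncovered stretch; y along the bar to its open end (43 mm away), x to the side where panels hang. Signs can be hooked on only here: lowered from above, plate on the +x side, lip on the -x side; then slid in -y under the hood, which begins 44 mm away. The sign for the mark nearer the closed end must go first.
- sign_rail: Fixed rail stand: steel bar along y, 12 mm thick, 300 mm long, top 115 mm high, on thin posts right under it. White hood over it from the closed -y end: a strip 4 mm thick, underside 17 mm above the bar's top, from 50 mm on the -x side to x = 0 (the bar's middle), so tabs pass in front of it; carried by a wall 48 mm to -x. Origin under the bar's middle, on the counter.
- sign_stand: Fixed wooden stand with two slots for the signs, 60 x 236 mm (x, y), 24 mm high; slots 8 mm wide, 20 mm deep, 120 mm apart along y; origin under its middle.
- salt_shaker: white salt shaker with steel cap, 34 mm across, 60 mm high; bystander. Origin at the centre of its underside, z up.
- salsa_jar: small amber jar, 56 mm across, 75 mm high; bystander. Origin at the centre of its underside, z up.
- cheese_block: yellow block of cheese 90 x 60 x 35 mm; bystander. Origin at the centre of its underside, z up.
- cup: white cup, 72 mm across, 80 mm high; bystander. Origin at the centre of its underside, z up.
- cheese_wheel: pale cheese wheel, 100 mm across, 40 mm high; bystander. Origin at the centre of its underside, z up.
There are look-alikes about, which are no part of the job. What is shaped like the part that bears yellow_paddle_center but purple is not meant. There is more than one size of the blue_sign; the job needs the smaller.

How it is judged (in metres and radians):
At the end, for the whole second after the job is handed in: Each paddle present lies flat (0.08 rad) on its colour's compartment floor, centre within 10 mm across and 14 mm along of the middle, blade to the tab; both signs hang on the bar (tilt under 0.3 rad) within 12 mm along the rail of their marks; all released (x of red_paddle_center in the frame of red_slot between -0.01 and 0.01 m and y of red_paddle_center in the frame of red_slot between -0.08 and -0.052 m and x of red_slot in the frame of red_paddle_center above 0.045 m and z of red_paddle_center in the frame of red_slot below 0.016 m and angle between each of red_paddle_center, yellow_paddle_center, green_paddle_center, black_paddle_center's own z axis and vertical below 0.08 rad and x of yellow_paddle_center in the frame of yellow_slot between -0.01 and 0.01 m and y of yellow_paddle_center in the frame of yellow_slot between -0.08 and -0.052 m and x of yellow_slot in the frame of yellow_paddle_center above 0.045 m and z of yellow_paddle_center in the frame of yellow_slot below 0.016 m and x of green_paddle_center in the frame of green_slot between -0.01 and 0.01 m and y of green_paddle_center in the frame of green_slot between -0.08 and -0.052 m and x of green_slot in the frame of green_paddle_center above 0.045 m and z of green_paddle_center in the frame of green_slot below 0.016 m and x of black_paddle_center in the frame of black_slot between -0.01 and 0.01 m and y of black_paddle_center in the frame of black_slot between -0.08 and -0.052 m and x of black_slot in the frame of black_paddle_center above 0.045 m and z of black_paddle_center in the frame of black_slot below 0.016 m and y of orange_sign_grip in the frame of orange_spot between -0.012 and 0.012 m and z of orange_sign_grip in the frame of orange_spot between 0.04 and 0.056 m and x of orange_sign_grip in the frame of orange_spot between -0.005 and 0.032 m and angle between each of orange_sign_grip, blue_sign_grip's own z axis and vertical below 0.3 rad and linear speed of each of orange_sign, blue_sign below 0.03 m/s and contact force between each of orange_sign, blue_sign and sign_rail above 0.2 N and y of blue_sign_grip in the frame of blue_spot between -0.012 and 0.012 m and z of blue_sign_grip in the frame of blue_spot between 0.04 and 0.056 m and x of blue_sign_grip in the frame of blue_spot between -0.005 and 0.032 m); the robot touches nothing.
It fails at once if a bystander is pushed more than 4 cm (distance of any of salt_shaker, salsa_jar, cheese_block, cup, cheese_wheel from where it was at the start of the episode above 0.04 m).
It fails at once if a bystander is knocked over (angle between any of salt_shaker, salsa_jar, cheese_block, cup, cheese_wheel's own z axis and vertical above 0.5 rad).
Of red_paddle, yellow_paddle, green_paddle, black_paddle only 2 to 4 are there at a start; the rules pass over those that are not, and their reading is None.
At some moment in a run one of red_paddle, yellow_paddle, green_paddle, black_paddle may be knocked a few centimetres aside while the robot is not near it.
It also fails if it takes over 210 s, if anything falls off the work surface, if the arm or the gripper's body presses on something with over 40 N, if the wrist force passes 120 N, or if a joint passes its speed limit or range.

### The arm

A 7-joint arm with a two-finger parallel gripper is mounted at the origin on the work surface. World frame = base frame: x ahead of the robot, y to its left, z up, the work surface at z = 0. Lengths are in m, angles in degrees, forces in N, time in s.
With the tool pointing down it reaches from about 0.35 to 0.9 m from the base axis. Payload 8.1 kg.
Tool frame: the origin (TCP) lies at the very end of the fingers, on their centre line; the grasp point (between the pads) lies 19 mm behind it; z points along the fingers, y is the line along which they close (so a half turn about z gives the same grasp; the last joint's range is limited). The gripper opens to 85 mm and grips with 20 to 120 N. Pads are 22 mm wide; open, the fingers measure 114 mm over their backs; the gripper's body (76 mm by 85 mm) begins 54 mm behind the grasp point. The pads swing forward as they close: fully open they stand 13 mm farther back than shut.
Start: joints at [-74.175, 24.895, 1.432, 90.138, -0.665, 64.973, -4.303], TCP at [0.231, 0.581, 0.206] pointing down, gripper open.
Joint ranges: [-149.89, 149.89], [-25.12, 119.58], [-72.63, 75.52], [4.76, 147.25], [-75.54, 255.54], [6.69, 114.76], [-157.13, 157.13]. Speed limits (degrees/s): [127.2, 127.2, 172.46, 172.46, 180, 180, 180].

### API

Orientations are given as [roll, pitch, yaw] about the fixed x, y, z axes, in that order (R = Rz(yaw) Ry(pitch) Rx(roll)).
In Python, from plant import env, optics gives the robot as it stands.
- The arm moves only by the tool servo_tool, never from a script. Its argument "series" is a list of rows, each a list of 6 numbers: the shift along the tool's x, y, z in cm, then the turn, a rotation vector about the tool's x, y, z in rad. In form: [[dx, dy, dz, rx, ry, rz], ...]. A call has 1 to 20 rows; each row shifts and turns the commanded pose from where the row before left it, along the tool's axes as they then stand; what a row does not reach is not made up. A row lasts 1/8 s, in which the tool goes at most 62.5 mm and 10.7 degrees, less where a joint would pass 70% of its speed; a pose out of reach is approached as far as the arm can. A call with a gripper value outside its range is refused whole. "jaw" is the finger opening in cm, from 0 to 8.54, set as the call begins (left out, the last holds). The fingers move at their own pace and stop on an object; the grip force is fixed at half the most. Time passes only in rows, so rows that do not move let the fingers close. It gives the time, the measured TCP pose, the force, the opening and the grip force at its end, in the units of the state.
- env.get_state(): the state, without advancing time (a new reading comes with each control period).
- optics.get_image(name): name is "scene" or "top" or "wrist"; returns a dict with "frame" (480x640x3 uint8, blue, green, red), "fovy" (degrees; the focal length in pixels is half the picture's height over the tangent of half this angle, whatever the lens; pixels are square), "cx", "cy" (the principal point, pixels), "D" ([k1, k2, p1, p2, k3] as OpenCV has them; the pictures are not rectified), "R" (3x3) and "t" (3): a world point X has camera coordinates R X + t. Camera axes: x right, y down, z forward; pixel columns grow to the right and rows downward; lengths in m; the calibration is good to about 2 mm. A picture is of the moment at which its call begins. There is no depth.
- env.sign_off(): hands the job in; it is judged then, once.
Trained networks look in the newest picture that a camera, given by its name, has taken for a name from the list of things; names that differ only in an ending like _2 or _b are one class to them, and where a whole thing is asked for, a point or a joint stands for the part that bears it (a point fixed in the world has none). Each returns a list of dicts, best first, with "p" (0 to 1); they miss things now and then, are a little off and sometimes report something else, mostly with a low value. They report only what shows in the picture. A call takes as long as a camera call. They do not tell look-alikes from the thing itself.
- optics.look_for(camera, label): "bbox" ([left, top, width, height] in pixels, round what is visible of it).
- optics.trace(camera, label): "mask" (480x640 bool, what is visible of it) and "bbox" ([left, top, width, height] in pixels, round what is visible of it).
The state is a dict: "clock": time; "joint_positions": joint angles; "qvel": joint speeds; "joint_efforts": joint torques, N m; "tool_pos": TCP position; "ee_rot": TCP orientation; "force": force on the tool from outside, world axes, zero at the start; "wrist_torque": the same for the moment, N m; "gripper_width": finger opening in m; "finger_force": force on a finger pad.
Only numpy, scipy, OpenCV 4.12 (cv2) and the standard library are available. Lean on these libraries where they do the work, as an engineer would, in place of code of your own. Each camera call takes 0.05 s, during which the arm holds its last target. There are 200 camera calls.

## Working session

There is one attempt and no reset: what is moved stays moved. The work goes in short steps, Python scripts to look and compute and a tool call to move; the robot and the scene stay as the last step left them, time stands still between calls to the robot, and variables do not carry over. Pictures are saved under pics/ and viewed, at most 17 in all, crops included, and the job is handed in when it is done.

Besides the shell and the picture viewer there is one more tool, called after "Emit:" as name([rows], argument=value, ...), one row to a line, values as JSON. servo_tool: Moves the arm, as the interface text tells. Its arguments: {"type":"object","properties":{"series":{"type":"array","items":{"type":"array","items":{"type":"number"}}},"jaw":{"type":"number"}},"required":["series"]}

```bash
ls; mkdir -p pics; python3 - <<'E'
from plant import env, optics
import cv2, numpy as np
print(env.get_state())
for n in ("scene","top"):
    im=optics.get_image(n); cv2.imwrite(f"pics/{n}0.png",im["frame"])
    print(n,im["fovy"],im["cx"],im["cy"],im["D"],np.round(im["R"],3).tolist(),np.round(im["t"],3).tolist(), (-im["R"].T@im["t"]).round(3))
E
```

```text
pics
{'clock': 0.0, 'joint_positions': array([-74.17717721,  24.93949873,   1.43216566,  90.190766  ,
        -0.66602485,  64.9727227 ,  -4.30345003]), 'qvel': array([ 0.05484909, -0.04466219, -0.03530658, -0.03215278,  0.12009444,
        0.08789582, -0.07552177]), 'joint_efforts': array([-7.63477983e-04, -6.70465851e+01,  1.02393296e+00, -3.16209841e+01,
        1.53074350e-02,  1.25270206e-02, -1.76668084e-05]), 'tool_pos': array([0.23096016, 0.58015556, 0.20488199]), 'ee_rot': array([-1.79905676e+02,  7.91627138e-03,  1.58292295e+02]), 'force': array([-0.49573808, -0.42653336,  0.51345989]), 'wrist_torque': array([-0.05265279,  0.02688389, -0.00756182]), 'finger_force': 0.0, 'gripper_width': 0.08517003466932234}
scene 48.21763682774272 320.784142290713 231.11689975404093 [0.03693755 0.         0.         0.         0.        ] [[0.652, 0.758, 0.011], [0.593, -0.501, -0.631], [-0.473, 0.418, -0.776]] [-0.34, -0.215, 1.816] [ 1.208 -0.608  1.277]
top 53.06510665478642 316.09136687307455 231.54227220692474 [-0.06742665  0.          0.          0.          0.        ] [[0.02, -1.0, 0.006], [-0.995, -0.02, -0.099], [0.099, -0.004, -0.995]] [-0.013, 0.506, 1.283] [0.376 0.003 1.327]
```

View pics/top0.png

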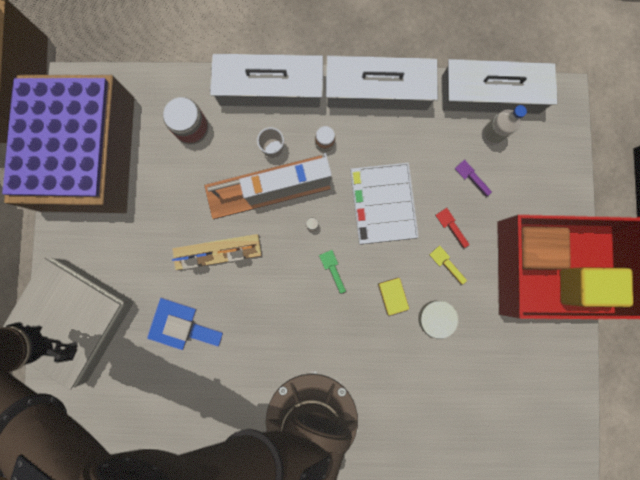

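View pics/scene0.png

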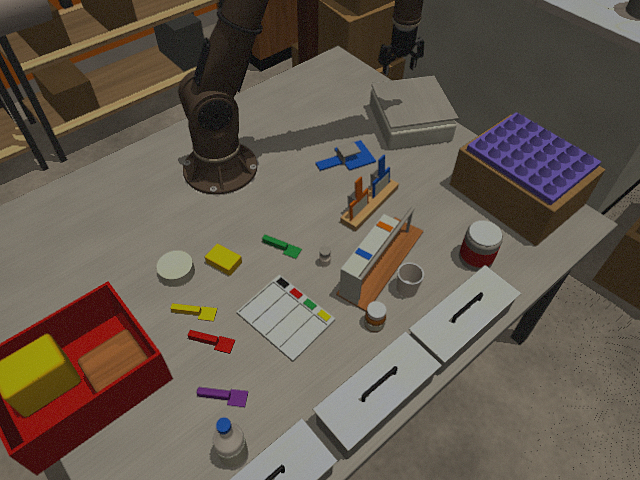

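Top picture: tray at (385,203) with its tabs at the left end (yellow 357,177; green 359,196; red 361,215; black 363,233). Red paddle at (453,228), yellow (449,265), green (333,271), purple decoy (473,178). Stand with signs at (216,252), rail at (270,187), and a big blue look-alike sign lying at (185,325). I see no black paddle. The next step is a close crop of the choices.

```bash
python3 - <<'E'
import cv2, numpy as np
t=cv2.imread("pics/top0.png"); s=cv2.imread("pics/scene0.png")
a=cv2.resize(t[145:275,160:340],(400,289),interpolation=cv2.INTER_CUBIC)
b=cv2.resize(s[145:315,330:450],(400,567),interpolation=cv2.INTER_CUBIC)
c=cv2.resize(t[155:300,350:500],(400,387)) [:278]
o=np.zeros((567,800,3),np.uint8); o[:289,:400]=a; o[289:,:400]=c; o[:,400:]=b
cv2.imwrite("pics/crop1.png",o)
E
```

```text
(no output)
```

View pics/crop1.png

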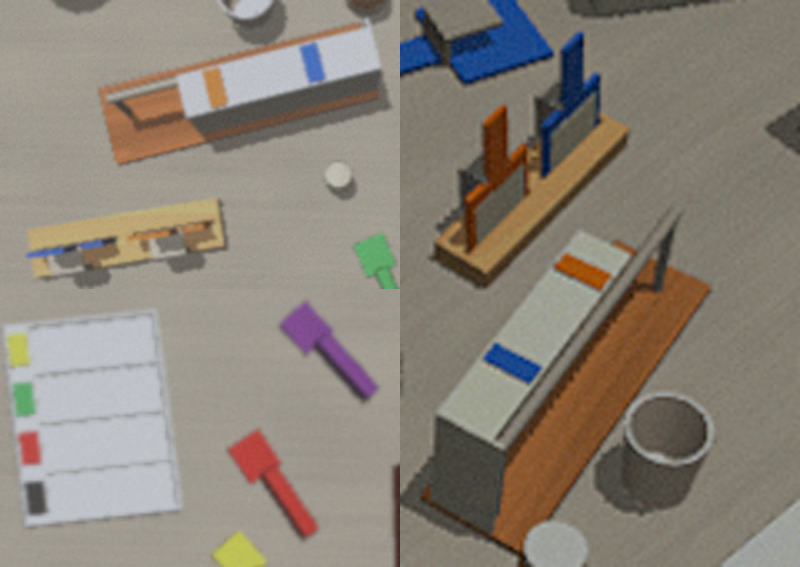

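Crop: rail bar on the far (+x) side of the hood, open end to +y; the blue mark (315,62 in the crop) is nearer the closed end, so blue goes first. The stand holds small orange and blue signs, hooks towards the robot. Things to be told apart:
- **Blue:** small sign in the stand at top px (190,258); the large one lying at (185,325) is not meant.
- **Yellow:** paddle at (449,265); the purple one at (473,178), the cheese (394,297) and the box are not meant.

Next I measure.

```bash
cat > h.py <<'E'
from plant import env, optics
import cv2, numpy as np
from scipy.optimize import minimize
def cam(n):
    im=optics.get_image(n); h,w=im["frame"].shape[:2]
    f=h/2/np.tan(np.radians(im["fovy"])/2)
    im["K"]=np.array([[f,0,im["cx"]],[0,f,im["cy"]],[0,0,1]]); return im
def proj(c,P):
    return cv2.projectPoints(np.float64(P).reshape(-1,1,3),cv2.Rodrigues(c["R"])[0],np.float64(c["t"]),c["K"],np.float64(c["D"]))[0].reshape(-1,2)
def ray(c,uv,z):
    n=cv2.undistortPoints(np.float64(uv).reshape(-1,1,2),c["K"],np.float64(c["D"])).reshape(-1,2)
    d=np.c_[n,np.ones(len(n))]@c["R"]; o=-c["R"].T@c["t"]
    return o+d*((z-o[2])/d[:,2])[:,None]
def box(x0,x1,y0,y1,z0,z1): return np.array([[x,y,z] for x in(x0,x1) for y in(y0,y1) for z in(z0,z1)])
def Rz(a): c,s=np.cos(a),np.sin(a); return np.array([[c,-s,0],[s,c,0],[0,0,1]])
PADDLE=[box(-.06,.02,-.009,.009,0,.024),box(.02,.06,-.02,.02,0,.005)]
def render(c,boxes,R,t,S=4):
    m=np.zeros((480*S,640*S),np.uint8)
    for b in boxes:
        q=proj(c,b@R.T+t); cv2.fillConvexPoly(m,cv2.convexHull(np.round((q+.5)*S-.5).astype(np.int32)),1)
    return cv2.resize(m.astype(np.float32),(640,480),interpolation=cv2.INTER_AREA)
def fit(cms,boxes,p0,pose,steps):
    def cost(p):
        R,t=pose(p); e=0
        for c,m in cms:
            r=render(c,boxes,R,t); e+=1-np.minimum(r,m).sum()/np.maximum(r,m).sum()
        return e/len(cms)
    sim=np.array([p0]+[np.array(p0)+np.eye(len(p0))[i]*s for i,s in enumerate(steps)])
    r=minimize(cost,p0,method="Nelder-Mead",options=dict(initial_simplex=sim,xatol=1e-4,fatol=1e-4,maxiter=150))
    return r.x,1-r.fun
HUE={"red":(0,8),"orange":(8,20),"yellow":(24,36),"green":(50,75),"blue":(100,118)}
def cmask(c,col,roi=None):
    hsv=cv2.cvtColor(c["frame"],cv2.COLOR_BGR2HSV); a,b=HUE[col]
    m=cv2.inRange(hsv,(a,110,50),(b,255,255))
    if col=="red": m|=cv2.inRange(hsv,(174,110,50),(180,255,255))
    if roi is not None:
        k=np.zeros_like(m); x,y,w,h=map(int,roi); k[max(y,0):y+h,max(x,0):x+w]=1; m*=k
    return m
def big(m):
    n,l,s,_=cv2.connectedComponentsWithStats(m,connectivity=8); return (l==1+np.argmax(s[1:,4])).astype(np.float32)
def paddle(c,col,near=None):
    """returns x,y,yaw(deg),iou"""
    L=optics.look_for(c["name"],col+"_paddle")
    best=None
    for l in L[:3]:
        x,y,w,h=l["bbox"]; m=cmask(c,col,(x-4,y-4,w+9,h+9))
        if m.sum()<255*100: continue
        m=big(m); ys,xs=np.nonzero(m); P=ray(c,np.c_[xs,ys],.015)[:,:2]; g=P.mean(0)
        v=np.linalg.svd(P-g,full_matrices=False)[2][0]
        for s in(1,-1):
            p,i=fit([(c,m)],PADDLE,[*g,np.arctan2(s*v[1],s*v[0])],lambda p:(Rz(p[2]),np.array([p[0],p[1],0])),[.005,.005,.1])
            if best is None or i>best[3]: best=(p[0],p[1],np.degrees(p[2])%360,i,l["p"])
    return best
E
python3 - <<'E'
from h import *
t=cam("top"); t["name"]="top"
for c in("red","yellow","green","black"):
    if c=="black": print([(l["p"],l["bbox"]) for l in optics.look_for("top","black_paddle")]); continue
    print(c,np.round(paddle(t,c),3))
def blob(c,col,roi,z):
    m=big(cmask(c,col,roi)); ys,xs=np.nonzero(m); return np.r_[ray(c,[[xs.mean(),ys.mean()]],z)[0].round(4),len(xs)]
for c,roi in(("yellow",(348,165,20,22)),("green",(350,185,20,22)),("red",(352,205,20,20))): print("tab",c,blob(t,c,roi,.013))
for c,roi in(("orange",(245,165,20,35)),("blue",(290,160,20,30))): print("mark",c,blob(t,c,roi,.138))
for l in("paddle_tray","sign_rail","sign_stand","orange_sign","blue_sign","cup","salsa_jar","salt_shaker","cheese_block","cheese_wheel"):
    print(l,[(round(d["p"],2),np.round(d["bbox"]).tolist()) for d in optics.look_for("top",l)][:3])
E
```

```text
Traceback (most recent call last):
  File "h.py", line 43, in paddle
    L=optics.look_for(c["name"],col+"_paddle")
ValueError: it knows: black_paddle_center, black_slot, blue_sign, blue_sign_grip, blue_spot, cheese_block, cheese_wheel, cup, green_paddle_center, green_slot, orange_sign, orange_sign_grip, orange_spot, paddle_tr
```

```bash
sed -i 's/col+"_paddle")/col+"_paddle_center")/' h.py
cat > m.py <<'E'
from h import *
t=cam("top"); t["name"]="top"
for c in("red","yellow","green","black"):
    if c=="black": print([(l["p"],l["bbox"]) for l in optics.look_for("top","black_paddle_center")]); continue
    print(c,np.round(paddle(t,c),3))
def blob(c,col,roi,z):
    m=big(cmask(c,col,roi)); ys,xs=np.nonzero(m); return np.r_[ray(c,[[xs.mean(),ys.mean()]],z)[0].round(4),len(xs)]
for c,roi in(("yellow",(348,165,20,22)),("green",(350,185,20,22)),("red",(352,205,20,20))): print("tab",c,blob(t,c,roi,.013))
for c,roi in(("orange",(245,165,20,35)),("blue",(290,160,20,30))): print("mark",c,blob(t,c,roi,.138))
for l in("paddle_tray","sign_rail","sign_stand","orange_sign","blue_sign","cup","salsa_jar","salt_shaker","cheese_block","cheese_wheel"):
    print(l,[(round(d["p"],2),np.round(d["bbox"]).tolist()) for d in optics.look_for("top",l)][:3])
E
python3 m.py
```

```text
red [ 0.524 -0.385 36.91   0.803  0.57 ]Traceback (most recent call last):
  File "m.py", line 5, in <module>
    print(c,np.round(paddle(t,c),3))
            ~~~~~~~~^^^^^^^^^^^^^^^
    return _wrapfunc(a, 'round', decimals=decimals, out=out)
    return _wrapit(obj, method, *args, **kwds)
    result = getattr(arr, method)(*args, **kwds)
TypeError: unsupported operand type(s) for *: 'NoneType' and 'float'
```

```bash
python3 - <<'E'
s=open('h.py').read()
s=s.replace('''    best=None
    for l in L[:3]:''','''    best=None; L=L[:3]
    if near is not None: L=L+[dict(p=-1,bbox=(near[0]-28,near[1]-28,56,56))]
    for l in L:''')
open('h.py','w').write(s)
m=open('m.py').read()
m=m.replace('paddle(t,c),3)','paddle(t,c,dict(red=(453,228),yellow=(449,265),green=(333,271))[c]),3)')
open('m.py','w').write(m)
E
python3 m.py; python3 -c "
from h import *
for c in ('yellow','red','green'): print([(round(l['p'],2),l['bbox']) for l in optics.look_for('top',c+'_paddle_center')])"
```

```text
red [ 0.524 -0.385 36.308  0.802 -1.   ]
yellow [ 0.419 -0.372 41.219  0.802  0.92 ]
green [ 0.395 -0.053 24.831  0.582  0.89 ]
[(0.26, [172.0, 255.2, 36.2, 16.3])]
tab yellow [ 6.606e-01 -1.121e-01  1.300e-02  5.500e+01]
tab green [ 6.093e-01 -1.183e-01  1.300e-02  3.900e+01]
tab red [ 5.581e-01 -1.255e-01  1.300e-02  6.500e+01]
mark orange [  0.6115   0.15     0.138  108.    ]
mark blue [6.424e-01 4.040e-02 1.380e-01 1.060e+02]
paddle_tray [(0.97, [352.0, 162.0, 65.0, 80.0])]
sign_rail [(0.95, [204.0, 153.0, 127.0, 69.0]), (0.24, [318.0, 248.0, 30.0, 44.0])]
sign_stand [(0.61, [175.0, 233.0, 86.0, 36.0]), (0.35, [176.0, 258.0, 34.0, 11.0])]
orange_sign [(0.59, [217.0, 246.0, 34.0, 15.0])]
blue_sign [(0.91, [148.0, 299.0, 73.0, 54.0]), (0.54, [173.0, 252.0, 40.0, 17.0])]
cup [(0.58, [259.0, 128.0, 26.0, 28.0])]
salsa_jar [(0.71, [316.0, 127.0, 17.0, 27.0])]
salt_shaker []
cheese_block [(0.9, [380.0, 278.0, 27.0, 39.0]), (0.49, [176.0, 252.0, 36.0, 15.0]), (0.35, [352.0, 163.0, 63.0, 77.0])]
cheese_wheel [(0.71, [420.0, 302.0, 37.0, 33.0])]
[(0.94, [458.7, 162.4, 34.5, 34.7]), (0.92, [429.7, 247.1, 35.3, 38.8]), (0.31, [353.0, 170.1, 7.5, 14.1])]
[(0.7, [202.6, 154.0, 131.6, 66.0]), (0.55, [252.2, 175.2, 9.5, 20.8])]
[(0.89, [319.2, 247.7, 27.4, 46.4]), (0.69, [223.0, 242.4, 28.2, 19.9])]
```

```bash
cat >> h.py <<'E'
from scipy.spatial.transform import Rotation as Ro
def tool():
    s=env.get_state(); return np.array(s["tool_pos"]),Ro.from_euler("xyz",s["ee_rot"],degrees=True)
def go(x,y,z,yaw,tilt=0):
    """first turn (rad, tool axes), then shift (cm, tool axes after the turn). tilt: about world axis along tool x, rad"""
    p,R=tool(); T=Ro.from_euler("xyz",[180,0,yaw],degrees=True)*Ro.from_rotvec([tilt,0,0])
    print("turn",(R.inv()*T).as_rotvec().round(3),"shift cm",(T.inv().apply(np.array([x,y,z])-p)*100).round(2))
E
python3 - <<'E'
from h import *
go(.44,.27,.34,102)
w=cam("wrist"); p,R=tool()
C=-w["R"].T@w["t"]; print("cam in tool",R.inv().apply(C-p).round(3), (R.inv().as_matrix()@w["R"].T).round(2).tolist(), w["fovy"])
E
```

```text
turn [ 0.    -0.     0.982] shift cm [-34.73  13.97 -13.43]
cam in tool [ 0.082  0.    -0.168] [[0.0, -0.95, -0.32], [1.0, 0.0, 0.0], [-0.0, -0.32, 0.95]] 69.94408446042146
```

Emit:
servo_tool([
  [0,0,-4.5,0,0,0],
  [0,0,-4.5,0,0,0],
  [0,0,-4.5,0,0,0],
  [0,0,0,0,0,0.164],
  [0,0,0,0,0,0.164],
  [0,0,0,0,0,0.164],
  [0,0,0,0,0,0.164],
  [0,0,0,0,0,0.164],
  [0,0,0,0,0,0.162],
  [-4,1.75,0,0,0,0],
  [-4,1.75,0,0,0,0],
  [-4,1.75,0,0,0,0],
  [-4,1.75,0,0,0,0],
  [-4,1.75,0,0,0,0],
  [-4,1.75,0,0,0,0],
  [-4,1.75,0,0,0,0],
  [-3.5,1.75,0,0,0,0],
  [0,0,0,0,0,0],
  [0,0,0,0,0,0],
])

```text
clock: 3.62
tool_pos: [0.4333, 0.3023, 0.3407]
ee_rot: [-180.0, -0.0, 102.0]
force: [-0.5, -0.6, 0.1]
gripper_width: 0.0853
finger_force: 0.0
```

```bash
python3 - <<'E'
from h import *
w=cam("wrist"); cv2.imwrite("pics/w1.png",w["frame"]); print(tool()[0], env.get_state()["ee_rot"])
for l in("sign_stand","orange_sign","blue_sign","sign_rail","salt_shaker"):
    print(l,[(round(d["p"],2),np.round(d["bbox"]).tolist()) for d in optics.look_for("wrist",l)][:3])
E
```

```text
[0.43304925 0.30274097 0.34064363] [-1.79984010e+02 -2.48560902e-02  1.02109656e+02]
sign_stand [(0.88, [302.0, 129.0, 47.0, 157.0]), (0.65, [409.0, 341.0, 11.0, 14.0]), (0.18, [294.0, 138.0, 37.0, 73.0])]
orange_sign [(0.68, [295.0, 220.0, 31.0, 77.0])]
blue_sign [(0.83, [291.0, 136.0, 39.0, 74.0]), (0.59, [144.0, 32.0, 108.0, 158.0])]
sign_rail [(0.55, [380.0, 204.0, 75.0, 234.0]), (0.21, [461.0, 313.0, 62.0, 57.0])]
salt_shaker [(0.89, [328.0, 354.0, 19.0, 38.0])]
```

View pics/w1.png

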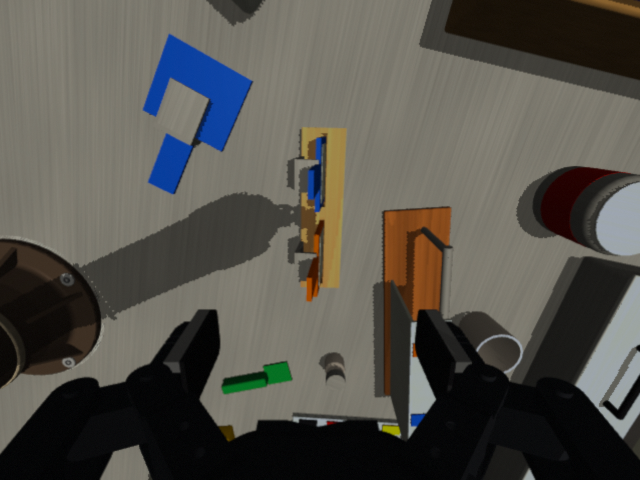

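The wrist picture shows the stand at (323,208), the blue sign at (318,175) on its far end, the orange sign at (315,260), the rail's open end at (440,240), and the big blue look-alike at (200,110).

```bash
cat >> h.py <<'E'
SIGN=[box(-.003,.003,-.045,.045,0,.08),box(-.003,.003,-.015,.015,.08,.15),box(-.028,-.003,-.02,.02,.08,.085),box(-.028,-.023,-.02,.02,.035,.085)]
def spose(p): return Rz(p[2])@Ro.from_rotvec([0,-p[3],0]).as_matrix(), np.array([p[0],p[1],.004])
STAND=(.004,)
def sign(col,rois,p0):
    cms=[]
    for n,roi in rois.items():
        c=cam(n); best=None
        for d in optics.trace(n,col+"_sign"):
            b=d["bbox"]; u,v=b[0]+b[2]/2-roi[0],b[1]+b[3]/2-roi[1]
            if abs(u)<roi[2] and abs(v)<roi[2] and best is None: best=d
        if best is None: print(n,"none"); continue
        m=best["mask"].astype(np.float32); cms.append((c,m))
        p,i=fit([(c,m)],SIGN,p0,spose,[.01,.01,.05,.05]); print(n,best["p"],int(m.sum()),p.round(3),round(i,3))
    return fit(cms,SIGN,p0,spose,[.01,.01,.05,.05]),cms
E
python3 - <<'E'
from h import *
w=cam("wrist")
print(ray(w,[[320,175],[318,260],[301,128],[346,128],[340,288]],[.1,.1,.024,.024,.024]).round(3))
for col,ro in (("blue",dict(wrist=(311,173,25),scene=(380,180,40),top=(190,258,25))),("orange",dict(wrist=(310,258,25),scene=(360,205,40),top=(234,253,25)))):
    g=ray(w,[ro["wrist"][:2]],.1)[0]
    (p,i),cms=sign(col,ro,[g[0],g[1],np.radians(13),.06])
    R,t=spose(p); print(col,"ALL",p.round(4),round(i,3),"grip",(R@[0,0,.13]+t).round(4))
E
```

```text
[[0.431 0.332 0.1  ]
 [0.451 0.226 0.1  ]
 [0.395 0.377 0.024]
 [0.454 0.39  0.024]
 [0.501 0.158 0.024]]
wrist none
scene 0.75 528 [0.431 0.333 0.177 0.071] 0.877
top 0.61 332 [0.432 0.328 0.243 0.045] 0.86
blue ALL [0.4324 0.3291 0.2343 0.0571] 0.861 grip [0.4251 0.3274 0.1338]
wrist 0.92 1371 [0.46  0.213 0.191 0.102] 0.943
scene 0.55 551 [0.452 0.214 0.183 0.063] 0.869
top 0.8 194 [0.458 0.211 0.247 0.096] 0.712
orange ALL [0.459  0.2109 0.1929 0.0954] 0.819 grip [0.4469 0.2085 0.1334]
```

```bash
python3 -c "
from h import *
go(.424,.3275,.20,101.5,-.06)"
```

```text
turn [-0.06  -0.     0.009] shift cm [ 2.72 -1.29 14.02]
```

Emit:
servo_tool([
  [0,0,0,-0.06,0,0.009],
  [0.9,-0.4,4.5,0,0,0],
  [0.9,-0.4,4.5,0,0,0],
  [0.9,-0.5,5.0,0,0,0],
  [0,0,0,0,0,0],
  [0,0,0,0,0,0],
  [0,0,0,0,0,0],
])

```text
clock: 5.45
tool_pos: [0.4253, 0.3279, 0.2024]
ee_rot: [176.4, -0.1, 101.5]
force: [1.1, -0.3, -0.2]
gripper_width: 0.085
finger_force: 0.0
```

```bash
python3 - <<'E'
from h import *
w=cam("wrist"); cv2.imwrite("pics/w2.png",w["frame"]); print(*tool()[0])
ds=optics.trace("wrist","blue_sign"); print([(d["p"],d["bbox"]) for d in ds])
m=cmask(w,"blue"); n,l,s,c=cv2.connectedComponentsWithStats(m); print(s[1:][s[1:,4]>80],c[1:][s[1:,4]>80].round())
R,t=spose([.4324,.3291,.2,.06]); print(proj(w,np.array([[0,0,.15],[0,.015,.15],[0,-.015,.15],[0,.045,.08],[0,-.045,.08]])@R.T+t).round())
E
```

```text
0.4250271408407398 0.3278008970964187 0.20220754714660388
[(0.8, [275.4, 165.7, 46.3, 113.9]), (0.65, [61.2, 23.0, 154.3, 222.0])]
[[   60    27   156   162 10917]
 [   75   170    61    77  2746]
 [  302   175    16   102   785]] [[142. 103.]
 [104. 209.]
 [310. 233.]]
[[309. 256.]
 [309. 235.]
 [310. 277.]
 [311. 175.]
 [311. 275.]]
```

View pics/w2.png

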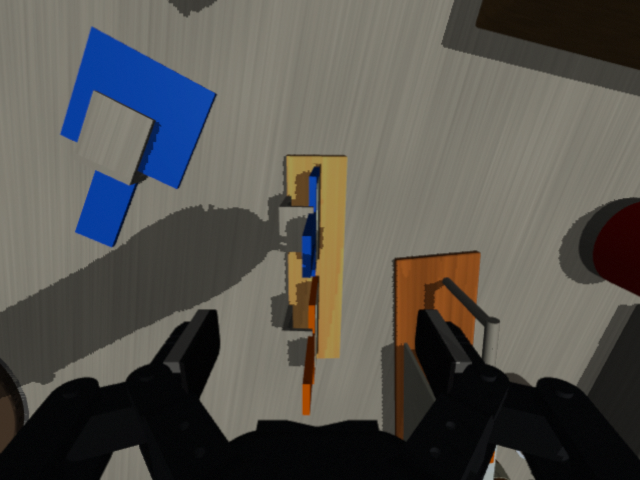

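Emit:
servo_tool([
  [0,-0.45,3,0,0,0],
  [0,0,3,0,0,0],
  [0,0,2.7,0,0,0],
  [0,0,0,0,0,0],
  [0,0,0,0,0,0],
])

```text
clock: 6.18
tool_pos: [0.4253, 0.328, 0.1144]
ee_rot: [176.5, -0.1, 101.5]
force: [-0.2, -0.6, 1.4]
gripper_width: 0.0854
finger_force: 0.0
```

Emit:
servo_tool([
  [0,0,0,0,0,0],
  [0,0,0,0,0,0],
  [0,0,0,0,0,0],
  [0,0,0,0,0,0],
  [0,0,0,0,0,0],
  [0,0,0,0,0,0],
  [0,0,0,0,0,0],
  [0,0,0,0,0,0],
], jaw=0)

```text
clock: 7.18
tool_pos: [0.425, 0.3277, 0.1133]
ee_rot: [176.5, -0.0, 101.5]
force: [2.5, -0.1, 2.7]
gripper_width: 0.0047
finger_force: 61.0
```

Emit:
servo_tool([
  [0,0,-1,0,0,0],
  [0,0,-2,0,0,0],
  [0,0,-4,0,0,0],
  [0,0,-4,0,0,0],
  [0,0,-5,0.03,0,0],
  [0,0,-5,0.03,0,0],
  [0,0,0,0,0,0],
  [0,0,0,0,0,0],
  [0,0,0,0,0,0],
])

```text
clock: 8.3
tool_pos: [0.4125, 0.3247, 0.3214]
ee_rot: [-179.9, 0.1, 101.5]
force: [0.2, -0.5, -1.3]
gripper_width: 0.0042
finger_force: 59.9
```

```bash
python3 - <<'E'
from h import *
w=cam("wrist"); cv2.imwrite("pics/w3.png",w["frame"]); print(*tool()[0],env.get_state()["ee_rot"])
t=cam("top"); s=cam("scene")
a=np.vstack([cv2.resize(t["frame"][140:230,195:345],(500,300)),cv2.resize(s["frame"][150:330,320:470],(360,300)).__class__((300,500,3),np.uint8)])
a[300:,:360]=cv2.resize(s["frame"][190:315,320:470],(360,300))
cv2.imwrite("pics/r1.png",a)
cs=[cam_ for cam_ in (t,s)]
for n in("top","scene","wrist"):
    print(n,[(round(d["p"],2),np.round(d["bbox"]).tolist()) for d in optics.look_for(n,"sign_rail")])
def blob(c,col,roi,z):
    m=big(cmask(c,col,roi)); ys,xs=np.nonzero(m); return np.r_[ray(c,[[xs.mean(),ys.mean()]],z)[0].round(4),len(xs)]
print(blob(t,"orange",(245,165,20,35),.138),blob(t,"blue",(290,160,20,30),.138))
print(blob(s,"orange",(370,215,30,22),.138),blob(s,"blue",(350,242,28,25),.138))
E
```

```text
0.41275674969849385 0.3247576767590542 0.32147294239278545 [-1.79868423e+02  7.09523864e-02  1.01532704e+02]
top [(0.93, [203.0, 155.0, 127.0, 66.0])]
scene [(0.85, [340.0, 211.0, 84.0, 104.0]), (0.22, [158.0, 250.0, 38.0, 35.0])]
wrist [(0.71, [394.0, 229.0, 75.0, 192.0])]
[  0.6117   0.1499   0.138  107.    ] [6.424e-01 4.040e-02 1.380e-01 1.060e+02]
[ 0.6133  0.1515  0.138  87.    ] [6.444e-01 4.080e-02 1.380e-01 9.200e+01]
```

View pics/w3.png

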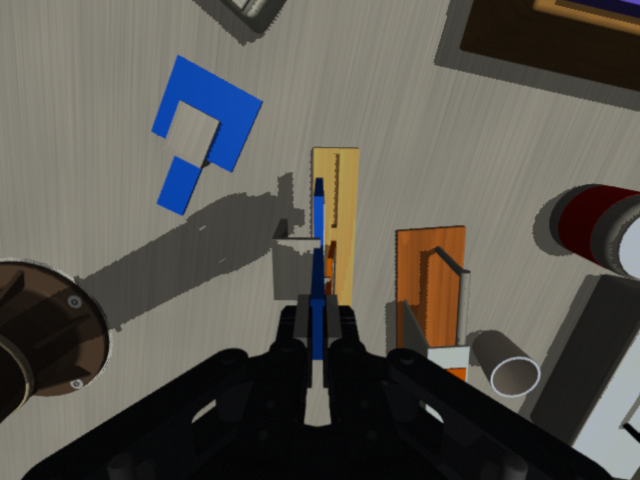

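```bash
python3 - <<'E'
import cv2
w=cv2.imread("pics/w3.png"); cv2.imwrite("pics/w3c.png",cv2.resize(w[225:400,385:485],(343,600),interpolation=cv2.INTER_CUBIC))
E
```

```text
(no output)
```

View pics/w3c.png

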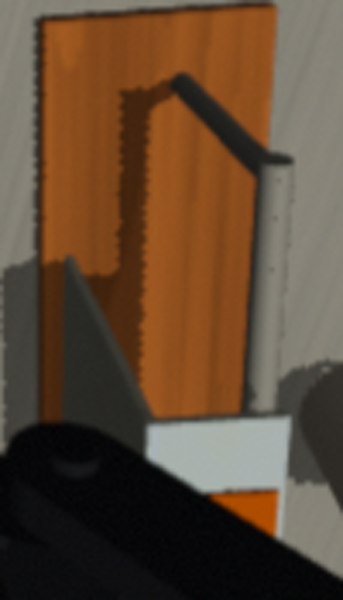

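```bash
python3 - <<'E'
from h import *
w=cam("wrist"); th=np.radians(15.7); X=np.array([np.cos(th),np.sin(th)]);Y=np.array([-X[1],X[0]])
bl=np.array([.6434,.0406]); orr=np.array([.6125,.1507])
for n,uv,z in(("end L",(461.2,271),.115),("end R",(470,271),.115),("bar L",(458.8,344.5),.115),("bar R",(466,344.5),.115),("hood L",(427.6,347),.136),("hood R",(469.8,346),.136)):
    P=ray(w,[uv],z)[0][:2]; d=P-orr; print(n,P.round(4),"rel orange mark x %.4f y %.4f"%(d@X,d@Y))
E
```

```text
end L [0.597  0.2817] rel orange mark x 0.0205 y 0.1304
end R [0.6072 0.2838] rel orange mark x 0.0309 y 0.1296
bar L [0.6278 0.184 ] rel orange mark x 0.0237 y 0.0279
bar R [0.6367 0.1858] rel orange mark x 0.0328 y 0.0273
hood L [0.5791 0.1854] rel orange mark x -0.0228 y 0.0424
hood R [0.6285 0.197 ] rel orange mark x 0.0280 y 0.0403
```

```bash
cat >> h.py <<'E'
def held(c,dy=0,dz=0,tilt=0,roll=0,pts=None):
    """predict pixels of points in sign-grip frame (x normal,z up) with sign offset (m) along sign y,z, tilt about y, roll about x"""
    p,R=tool(); g=p+R.apply([0,0,-.019]); Rs=R.as_matrix()@np.array([[0,1,0],[1,0,0],[0,0,-1]]).T
    Q=Ro.from_euler("xy",[roll,tilt]).apply(pts)+[0,dy,dz]
    return proj(c,Q@Rs.T+g)
E
python3 - <<'E'
from h import *
w=cam("wrist"); cv2.imwrite("pics/tmp.png",w["frame"])
P=np.array([[-.028,.02,-.045],[-.028,-.02,-.045],[-.003,.02,-.045],[-.003,.045,-.05],[.003,.045,-.05],[-.003,.045,-.13],[.003,.045,-.13],[-.028,.02,-.095]])
print(held(w,pts=P).round(1).tolist()); print(held(w,tilt=.05,pts=P).round(1).tolist())
a=w["frame"][165:365,250:350]; cv2.imwrite("pics/w4c.png",cv2.resize(a,(300,600),interpolation=cv2.INTER_CUBIC))
E
```

```text
[[269.3, 237.7], [272.1, 298.3], [311.5, 237.8], [311.5, 194.3], [321.8, 194.3], [313.0, 175.9], [320.5, 175.9], [278.4, 216.9]]
[[265.2, 238.5], [268.2, 299.4], [307.7, 237.9], [307.2, 194.4], [317.5, 194.3], [304.9, 176.0], [312.4, 175.9], [271.6, 217.4]]
```

View pics/w4c.png

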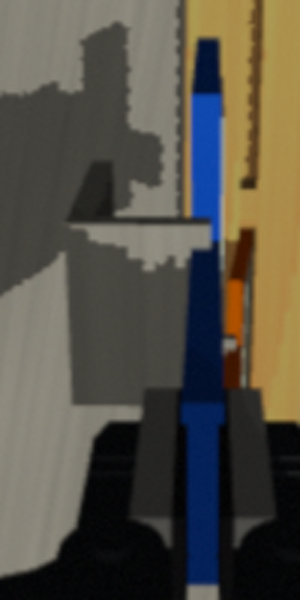

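```bash
python3 -c "
from h import *
go(.6267,.2444,.3215,105.7)"
```

```text
turn [-0.    -0.    -0.073] shift cm [-13.54  18.33   0.11]
```

Emit:
servo_tool([
  [0,0,0,0,0,-0.073],
  [-1.9,2.6,0,0,0,0],
  [-1.9,2.6,0,0,0,0],
  [-1.9,2.6,0,0,0,0],
  [-1.9,2.6,0,0,0,0],
  [-1.9,2.6,0,0,0,0],
  [-1.9,2.6,0,0,0,0],
  [-2.1,2.7,0,0,0,0],
  [0,0,0,0,0,0],
  [0,0,0,0,0,0],
  [0,0,0,0,0,0],
])

```text
clock: 10.07
tool_pos: [0.6255, 0.2458, 0.3229]
ee_rot: [-180.0, -0.1, 105.8]
force: [0.5, 0.1, -0.8]
gripper_width: 0.0045
finger_force: 60.0
```

```bash
python3 - <<'E'
from h import *
w=cam("wrist"); print(tool()[0],env.get_state()["ee_rot"])
a=w["frame"][150:370,210:430]; cv2.imwrite("pics/w5c.png",cv2.resize(a,(600,600),interpolation=cv2.INTER_CUBIC))
E
```

```text
[0.6255927  0.2457839  0.32302601] [ 1.79990886e+02 -5.81901344e-02  1.05781781e+02]
```

View pics/w5c.png

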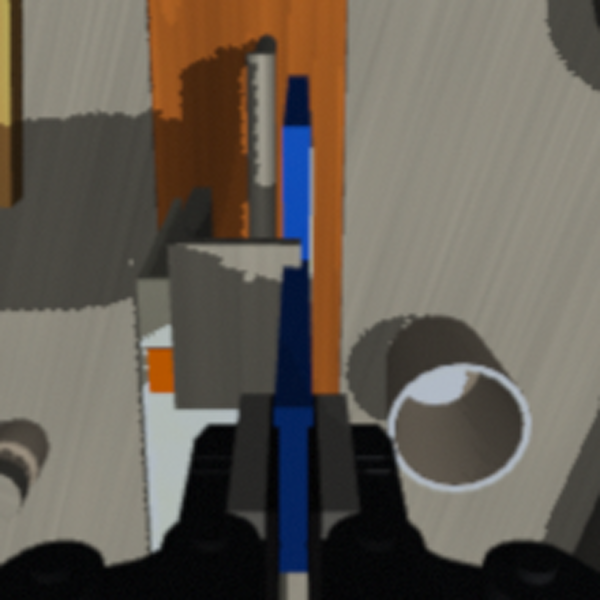

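```bash
python3 - <<'E'
from h import *
w=cam("wrist"); p,R=tool()
for u,v in((248,55),(274,55),(250,225),(277,225)):
    P=ray(w,[[210+u/2.727,150+v/2.727]],.115)[0]; print((R.inv().apply(P-p)*1000).round(1))
E
```

```text
[ 38.4 -17.2 208.1]
[ 38.5  -6.9 208.1]
[-31.8 -17.3 208. ]
[-31.7  -5.9 208. ]
```

Emit:
servo_tool([
  [0,0,3,0,0,0],
  [0,0,3,0,0,0],
  [0,0,3,0,0,0],
  [0,0,3,0,0,0],
  [0,0,2,0,0,0],
  [0,0,1.5,0,0,0],
  [0,0,1,0,0,0],
  [0,0,0.7,0,0,0],
  [0,0,0,0,0,0],
  [0,0,0,0,0,0],
])

```text
clock: 11.42
tool_pos: [0.6268, 0.245, 0.1514]
ee_rot: [179.9, -0.0, 105.7]
force: [-0.2, 0.2, -0.9]
gripper_width: 0.0045
finger_force: 59.9
```

Emit:
servo_tool([
  [-1,0,0,0,0,0],
  [-1.5,0,0,0,0,0],
  [-1.5,0,0,0,0,0],
  [-1.5,0,0,0,0,0],
  [-1.5,0,0,0,0,0],
  [-1.5,0,0,0,0,0],
  [-1.5,0,0,0,0,0],
  [-1.5,0,0,0,0,0],
  [-1.5,0,0,0,0,0],
  [-1.5,0,0,0,0,0],
  [-1.5,0,0,0,0,0],
  [-1.5,0,0,0,0,0],
  [-1.5,0,0,0,0,0],
  [-1,0,0,0,0,0],
  [0,0,0,0,0,0],
  [0,0,0,0,0,0],
])

```text
clock: 13.42
tool_pos: [0.6804, 0.0531, 0.1506]
ee_rot: [-180.0, -0.1, 105.7]
force: [-0.0, -0.2, -1.1]
gripper_width: 0.0046
finger_force: 59.9
```

```bash
python3 - <<'E'
from h import *
t=cam("top"); s=cam("scene"); print(tool()[0])
w=cam("wrist")
o=np.zeros((600,800,3),np.uint8)
o[:300,:400]=cv2.resize(t["frame"][150:225,240:340],(400,300),interpolation=cv2.INTER_CUBIC)
o[:,400:]=cv2.resize(s["frame"][190:310,330:410],(400,600),interpolation=cv2.INTER_CUBIC)
o[300:,:400]=cv2.resize(w["frame"][150:375,170:470],(400,300))
cv2.imwrite("pics/s1.png",o)
E
```

```text
[0.68032168 0.05329909 0.15061031]
```

View pics/s1.png

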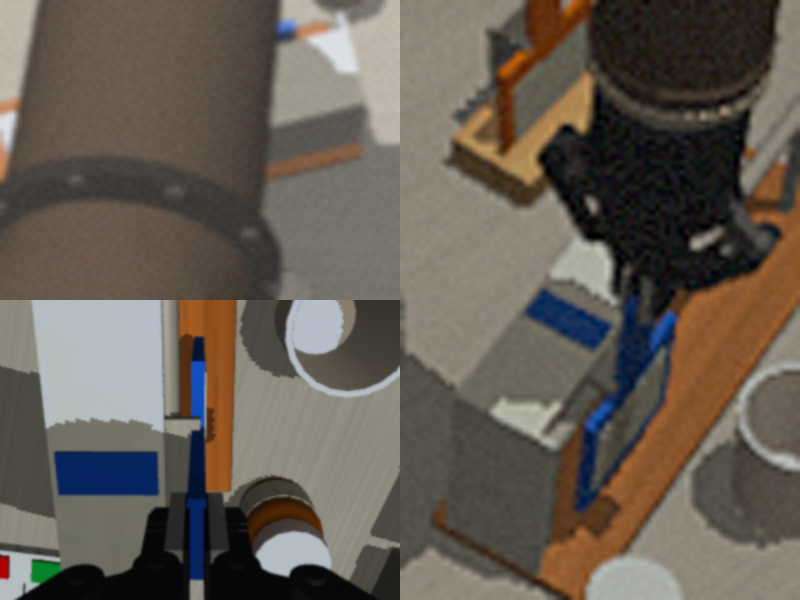

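```bash
python3 - <<'E'
from h import *
w=cam("wrist"); p,R=tool()
m=big(cmask(w,"blue",(200,230,90,90))); ys,xs=np.nonzero(m); print(xs.min(),xs.max(),ys.min(),ys.max(),len(xs))
P=ray(w,[[xs.mean(),ys.mean()]],.138)[0]; print(P,(R.inv().apply(P-p)*1000).round(1))
E
```

```text
211 288 264 295 2433
[0.64367874 0.04191237 0.138     ] [ -0.8 -38.3  12.6]
```

Emit:
servo_tool([
  [0,0,0.25,0,0,0],
  [0,0,0.25,0,0,0],
  [0,0,0,0,0,0],
  [0,0,0,0,0,0],
])

```text
clock: 14.12
tool_pos: [0.6805, 0.0523, 0.1457]
ee_rot: [180.0, -0.0, 105.7]
force: [-1.0, -0.4, -0.8]
gripper_width: 0.0044
finger_force: 59.9
```

Emit:
servo_tool([
  [0,0,0,0,0,0],
  [0,0,0,0,0,0],
  [0,0,0,0,0,0],
  [0,0,0,0,0,0],
  [0,0,-1,0,0,0],
  [0,0,-2,0,0,0],
  [0,0,-3,0,0,0],
  [0,0,-4,0,0,0],
  [0,0,-4,0,0,0],
  [0,0,0,0,0,0],
], jaw=4)

```text
clock: 15.38
tool_pos: [0.6823, 0.0519, 0.2904]
ee_rot: [179.6, 0.1, 105.7]
force: [0.1, -0.6, -0.3]
gripper_width: 0.0401
finger_force: 0.0
```

```bash
python3 - <<'E'
from h import *
w=cam("wrist"); s=cam("scene"); p,R=tool(); print(p)
P=np.array([[0,.045,-.05],[0,-.045,-.05],[0,-.015,.02],[0,.015,.02]])
# hanging prediction: grip at spot
th=np.radians(15.7); sp=np.array([.6434,.0406,0])+.026*np.array([np.cos(th),np.sin(th),0]); g=sp+Rz(th)@[.013,0,.165]
print(proj(w,P@Rz(th).T+g).round().tolist()); 
m=cmask(w,"blue"); n,l,st,c=cv2.connectedComponentsWithStats(m); print(st[1:][st[1:,4]>60].tolist())
# grip target for orange, from early fit
go(.4469,.2085,.28,101.5,-.08)
E
```

```text
[0.68056818 0.05224988 0.28633398]
[[314.0, 167.0], [314.0, 253.0], [314.0, 249.0], [314.0, 214.0]]
[[311, 166, 7, 31, 193], [251, 207, 47, 21, 948], [312, 212, 8, 41, 286]]
turn [-0.079 -0.003  0.073] shift cm [ 19.97 -19.77  -0.95]
```

Emit:
servo_tool([
  [0,0,-1,-0.079,0,0.073],
  [2.5,-2.45,0,0,0,0],
  [2.5,-2.5,0,0,0,0],
  [2.5,-2.5,0,0,0,0],
  [2.5,-2.5,0,0,0,0],
  [2.5,-2.5,0,0,0,0],
  [2.5,-2.5,0,0,0,0],
  [2.5,-2.4,0,0,0,0],
  [2.4,-2.4,0,0,0,0],
  [0,0,3,0,0,0],
  [0,0,3,0,0,0],
  [0,0,0,0,0,0],
  [0,0,0,0,0,0],
], jaw=8.5)

```text
clock: 17.1
tool_pos: [0.4526, 0.2091, 0.2215]
ee_rot: [175.5, -0.2, 101.5]
force: [0.4, 1.2, -0.1]
gripper_width: 0.085
finger_force: 0.0
```

```bash
python3 - <<'E'
from h import *
w=cam("wrist"); cv2.imwrite("pics/w6.png",w["frame"]); p,R=tool(); print(p,env.get_state()["ee_rot"])
ds=optics.trace("wrist","orange_sign"); print([(round(d["p"],2),np.round(d["bbox"]).tolist()) for d in ds])
m=ds[0]["mask"].astype(np.float32)
r,i=fit([(w,m)],SIGN,[.459,.2109,.195,.09],spose,[.01,.01,.05,.05]); Rm,t=spose(r); print(r.round(4),round(i,3),"grip",(Rm@[0,0,.13]+t).round(4))
s=cam("scene"); print([(round(d["p"],2),np.round(d["bbox"]).tolist()) for d in optics.look_for("scene","orange_sign")])
g=Rm@[0,0,.111]+t
go(*g,np.degrees(r[2])+90,-r[3])
E
```

```text
[0.45288004 0.20931367 0.2218526 ] [175.41987219  -0.20425641 101.50794354]
[(0.86, [274.0, 162.0, 37.0, 102.0]), (0.44, [398.0, 438.0, 11.0, 3.0])]
[0.4598 0.2118 0.1854 0.1077] 0.974 grip [0.4461 0.2092 0.1332]
[(0.62, [364.0, 248.0, 22.0, 45.0]), (0.55, [347.0, 180.0, 23.0, 40.0])]
turn [-0.027 -0.005  0.015] shift cm [ 0.12 -1.62 10.64]
```

Emit:
servo_tool([
  [0,0,0,-0.027,-0.005,0.015],
  [0.1,-1.6,2.6,0,0,0],
  [0,0,3,0,0,0],
  [0,0,3,0,0,0],
  [0,0,2,0,0,0],
  [0,0,0,0,0,0],
  [0,0,0,0,0,0],
])

```text
clock: 18.18
tool_pos: [0.4482, 0.2095, 0.1148]
ee_rot: [173.9, -0.0, 100.6]
force: [0.3, -0.3, -0.0]
gripper_width: 0.085
finger_force: 0.0
```

Emit:
servo_tool([
  [0,0,0,0,0,0],
  [0,0,0,0,0,0],
  [0,0,0,0,0,0],
  [0,0,0,0,0,0],
  [0,0,0,0,0,0],
  [0,0,0,0,0,0],
  [0,0,0,0,0,0],
  [0,0,0,0,0,0],
], jaw=0)

```text
clock: 19.18
tool_pos: [0.4478, 0.2093, 0.1141]
ee_rot: [173.9, 0.0, 100.6]
force: [-0.6, 0.3, 5.6]
gripper_width: 0.0043
finger_force: 62.7
```

Emit:
servo_tool([
  [0,0,-1,0,0,0],
  [0,0,-2,0,0,0],
  [0,0,-4,0,0,0],
  [0,0,-4,0.03,0,0],
  [0,0,-5,0.04,0,0],
  [0,0,-5,0.037,0,0],
  [0,0,0,0,0,0],
  [0,0,0,0,0,0],
  [0,0,0,0,0,0],
])

```text
clock: 20.3
tool_pos: [0.4298, 0.2057, 0.3218]
ee_rot: [-179.8, 0.1, 100.6]
force: [-1.0, 0.6, -0.1]
gripper_width: 0.0043
finger_force: 61.9
```

```bash
python3 - <<'E'
from h import *
w=cam("wrist"); print(tool()[0],env.get_state()["ee_rot"])
P=np.array([[-.028,.02,-.045],[-.028,-.02,-.045],[-.003,.045,-.05],[.003,.045,-.05],[-.003,.045,-.13],[.003,.045,-.13]])
print(held(w,pts=P).round(1).tolist())
a=w["frame"][165:365,250:350]; cv2.imwrite("pics/w7c.png",cv2.resize(a,(300,600),interpolation=cv2.INTER_CUBIC))
X=np.array([.6125,.1507]); th=np.radians(15.7)
e=X+.026*np.array([np.cos(th),np.sin(th)])+.0863*np.array([-np.sin(th),np.cos(th)])+.013*np.array([np.cos(th),np.sin(th)])
go(*e,.3215,105.7)
E
```

```text
[0.42991717 0.20575394 0.3219193 ] [-1.79831628e+02  7.66327010e-02  1.00639359e+02]
[[269.5, 237.7], [272.2, 298.2], [311.7, 194.3], [322.0, 194.3], [313.2, 175.9], [320.6, 175.9]]
turn [-0.003  0.001 -0.088] shift cm [-1.61 19.99  0.04]
```

View pics/w7c.png

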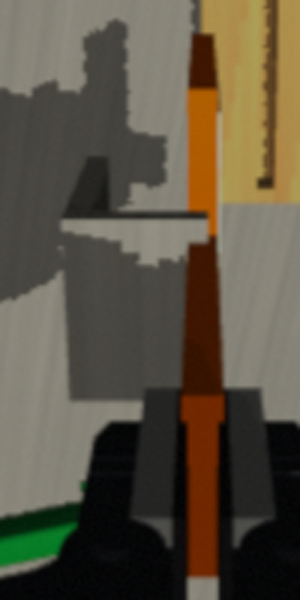

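Emit:
servo_tool([
  [0,0,0,0,0,-0.088],
  [-0.2,2.5,0,0,0,0],
  [-0.2,2.5,0,0,0,0],
  [-0.2,2.5,0,0,0,0],
  [-0.2,2.5,0,0,0,0],
  [-0.2,2.5,0,0,0,0],
  [-0.2,2.5,0,0,0,0],
  [-0.2,2.5,0,0,0,0],
  [-0.2,2.5,0,0,0,0],
  [0,0,0,0,0,0],
  [0,0,0,0,0,0],
  [0,0,0,0,0,0],
])

```text
clock: 21.85
tool_pos: [0.6269, 0.2448, 0.323]
ee_rot: [-179.9, -0.0, 105.7]
force: [0.3, -0.1, -0.8]
gripper_width: 0.0041
finger_force: 61.9
```

```bash
python3 -c "
from h import *
go(.6265,.2447,.1515,105.7)"
```

```text
turn [-0.001 -0.    -0.   ] shift cm [ 0.   -0.04 17.15]
```

Emit:
servo_tool([
  [0,0,3,0,0,0],
  [0,0,3,0,0,0],
  [0,0,3,0,0,0],
  [0,0,3,0,0,0],
  [0,0,2,0,0,0],
  [0,0,1.5,0,0,0],
  [0,0,1,0,0,0],
  [0,0,0.65,0,0,0],
  [0,0,0,0,0,0],
  [0,0,0,0,0,0],
])

```text
clock: 23.1
tool_pos: [0.6278, 0.2447, 0.1519]
ee_rot: [-180.0, 0.0, 105.7]
force: [-0.7, 0.6, 0.3]
gripper_width: 0.0046
finger_force: 61.9
```

Emit:
servo_tool([
  [-1,0,0,0,0,0],
  [-1.5,0,0,0,0,0],
  [-1.5,0,0,0,0,0],
  [-1.5,0,0,0,0,0],
  [-1.5,0,0,0,0,0],
  [-1,0,0,0,0,0],
  [-0.7,0,0,0,0,0],
  [0,0,0,0,0,0],
  [0,0,0,0,0,0],
])

```text
clock: 24.22
tool_pos: [0.6507, 0.1616, 0.1513]
ee_rot: [-179.9, -0.0, 105.7]
force: [0.4, -0.2, -0.5]
gripper_width: 0.0044
finger_force: 61.9
```

```bash
python3 - <<'E'
from h import *
w=cam("wrist"); p,R=tool(); print(p)
m=big(cmask(w,"orange",(190,230,105,90))); ys,xs=np.nonzero(m); print(xs.min(),xs.max(),ys.min(),ys.max(),len(xs))
P=ray(w,[[xs.mean(),ys.mean()]],.138)[0]; print(P,(R.inv().apply(P-p)*1000).round(1))
E
```

```text
[0.65070896 0.16174987 0.15128097]
209 287 261 293 2524
[0.6129416  0.15136562 0.138     ] [  0.2 -39.2  13.3]
```

Orange is aligned to under 1 mm. Next: lower it, release and retreat.

Emit:
servo_tool([
  [0,0,0.3,0,0,0],
  [0,0,0.25,0,0,0],
  [0,0,0,0,0,0],
  [0,0,0,0,0,0],
])

```text
clock: 24.78
tool_pos: [0.6508, 0.1609, 0.1458]
ee_rot: [-179.9, 0.0, 105.7]
force: [-0.1, -0.2, -1.1]
gripper_width: 0.0042
finger_force: 61.9
```

Emit:
servo_tool([
  [0,0,0,0,0,0],
  [0,0,0,0,0,0],
  [0,0,0,0,0,0],
  [0,0,0,0,0,0],
  [0,0,-1,0,0,0],
  [0,0,-2,0,0,0],
  [0,0,-3,0,0,0],
  [0,0,-3,0,0,0],
  [0,0,-3,0,0,0],
  [0,0,0,0,0,0],
  [0,0,0,0,0,0],
], jaw=4)

```text
clock: 26.15
tool_pos: [0.6508, 0.1609, 0.2658]
ee_rot: [-179.9, 0.0, 105.7]
force: [-0.6, 0.6, -1.1]
gripper_width: 0.0396
finger_force: 0.0
```

```bash
sed -i 's/"green":(50,75)/"green":(40,85)/' h.py; python3 - <<'E'
from h import *
t=cam("top"); t["name"]="top"
for c,n in dict(red=(453,228),yellow=(449,265),green=(333,271)).items(): print(c,np.round(paddle(t,c,n),3))
s=cam("scene"); cv2.imwrite("pics/s2.png",s["frame"])
print([(round(d["p"],2),np.round(d["bbox"]).tolist()) for d in optics.look_for("scene","black_paddle_center")])
go(.395,-.053,.25,25)
E
```

```text
red [ 0.525 -0.386 36.978  0.803  0.59 ]
yellow [ 0.42  -0.372 42.64   0.801  0.68 ]
green [ 0.396 -0.054 21.391  0.669  0.89 ]
[]
turn [-0.002  0.002  1.408] shift cm [-32.22   8.58   1.52]
```

View pics/s2.png

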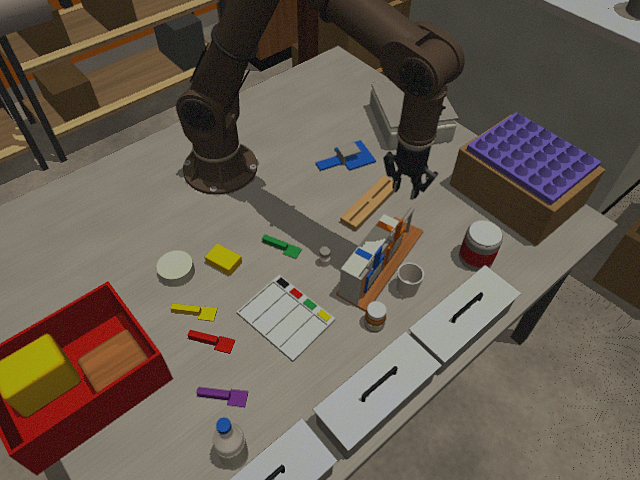

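Emit:
servo_tool([
  [0,0,-1,0,0,0.16],
  [0,0,0,0,0,0.16],
  [0,0,0,0,0,0.16],
  [0,0,0,0,0,0.16],
  [0,0,0,0,0,0.16],
  [0,0,0,0,0,0.16],
  [0,0,0,0,0,0.16],
  [0,0,0,0,0,0.16],
  [0,0,0,0,0,0.13],
  [-4,1.1,0,0,0,0],
  [-4,1.1,0,0,0,0],
  [-4,1.1,0,0,0,0],
  [-4,1.1,0,0,0,0],
  [-4,1.1,0,0,0,0],
  [-4,1.1,0,0,0,0],
  [-4,1,0,0,0,0],
  [-4,1,2,0,0,0],
  [0,0,2,0,0,0],
  [0,0,0,0,0,0],
  [0,0,0,0,0,0],
], jaw=6)

```text
clock: 28.95
tool_pos: [0.3975, -0.0517, 0.2368]
ee_rot: [179.9, 0.1, 24.9]
force: [-0.5, -0.5, 0.4]
gripper_width: 0.0599
finger_force: 0.0
```

```bash
cat > pw.py <<'E'
import sys
from h import *
col=sys.argv[1]; w=cam("wrist"); w["name"]="wrist"; p,R=tool(); print("tcp",p.round(4),env.get_state()["ee_rot"].round(1))
P=ray(w,[[0,0]],.012)
near=proj(w,[[float(sys.argv[2]),float(sys.argv[3]),.012]])[0]; print("expect",near.round())
m=cmask(w,col); k=np.zeros_like(m); cv2.circle(k,tuple(int(v) for v in near),110,255,-1); m&=k
m=big(m); ys,xs=np.nonzero(m); print("blob",xs.min(),ys.min(),xs.max(),ys.max(),len(xs))
g=ray(w,np.c_[xs,ys],.015)[:,:2]; c=g.mean(0); v=np.linalg.svd(g-c,full_matrices=False)[2][0]
best=max((fit([(w,m)],PADDLE,[*c,np.arctan2(s*v[1],s*v[0])],lambda q:(Rz(q[2]),np.array([q[0],q[1],0])),[.005,.005,.1]) for s in(1,-1)),key=lambda r:r[1])
q,i=best; yaw=np.degrees(q[2])%360; print(col,q.round(4),yaw.round(1),"iou",round(i,3))
go(q[0],q[1],.008,yaw)
cv2.imwrite("pics/pw_%s.png"%col,w["frame"])
E
python3 pw.py green .396 -.054
```

```text
tcp [ 0.3977 -0.0516  0.2369] [179.9   0.   24.9]
expect [318. 204.]
blob 302 148 336 252 2281
green [ 0.3987 -0.0529  0.4342] 24.9 iou 0.912
turn [0.001 0.001 0.   ] shift cm [ 0.04  0.16 22.89]
```

Emit:
servo_tool([
  [0,0.15,4,0,0,0],
  [0,0,4,0,0,0],
  [0,0,4,0,0,0],
  [0,0,4,0,0,0],
  [0,0,3,0,0,0],
  [0,0,2,0,0,0],
  [0,0,1.8,0,0,0],
  [0,0,0,0,0,0],
  [0,0,0,0,0,0],
])

```text
clock: 30.12
tool_pos: [0.3981, -0.0532, 0.0087]
ee_rot: [180.0, 0.0, 24.9]
force: [0.2, -0.3, 0.8]
gripper_width: 0.0598
finger_force: 0.0
```

Emit:
servo_tool([
  [0,0,0,0,0,0],
  [0,0,0,0,0,0],
  [0,0,0,0,0,0],
  [0,0,0,0,0,0],
  [0,0,0,0,0,0],
  [0,0,0,0,0,0],
], jaw=0)

```text
clock: 30.88
tool_pos: [0.3973, -0.0533, 0.0082]
ee_rot: [180.0, 0.1, 24.9]
force: [-1.1, 0.5, 0.9]
gripper_width: 0.0
finger_force: 0.0
```

The jaws closed empty, so I look again.

Emit:
servo_tool([
  [0,0,-4,0,0,0],
  [0,0,-5,0,0,0],
  [0,0,-5,0,0,0],
  [0,0,-5,0,0,0],
  [0,0,0,0,0,0],
  [0,0,0,0,0,0],
], jaw=6)

```text
clock: 31.62
tool_pos: [0.3971, -0.0526, 0.1978]
ee_rot: [-179.9, 0.1, 24.9]
force: [-0.0, -0.1, -0.2]
gripper_width: 0.0602
finger_force: 0.0
```

```bash
python3 pw.py green .396 -.054; python3 -c "
from h import *
t=cam('top'); cv2.imwrite('pics/t2.png',t['frame'])
a=cv2.imread('pics/pw_green.png'); b=np.zeros((480,800,3),np.uint8); b[:,:400]=cv2.resize(a,(400,300)).copy() if 0 else cv2.copyMakeBorder(cv2.resize(a,(400,300)),0,180,0,0,cv2.BORDER_CONSTANT); b[:,400:]=cv2.resize(t['frame'][230:310,290:357],(400,480)); cv2.imwrite('pics/pg2.png',b)"
```

```text
tcp [ 0.3967 -0.0529  0.1974] [-1.80e+02  1.00e-01  2.49e+01]
expect [318. 211.]
blob 300 149 337 264 2759
green [ 0.398  -0.0531  0.4252] 24.4 iou 0.911
turn [-0.001  0.002  0.01 ] shift cm [ 0.11  0.08 18.94]
```

View pics/pg2.png

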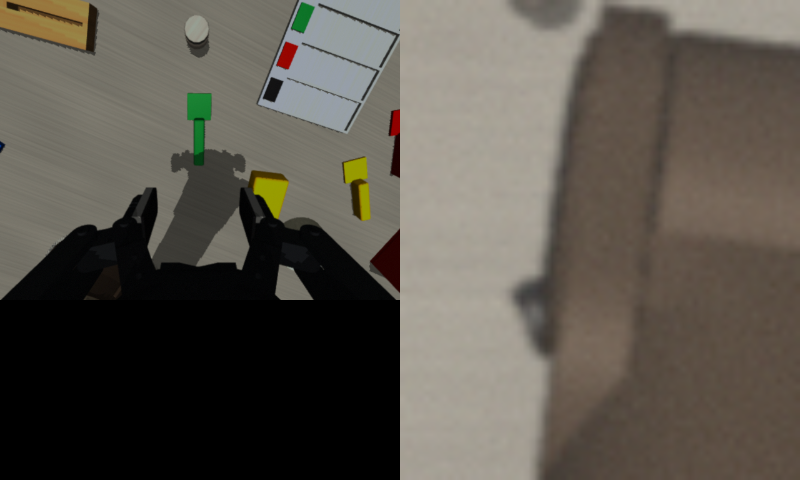

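```bash
python3 - <<'E'
from h import *
w=cam("wrist"); p,R=tool()
for x in(.003,.03):
  for z in(-.019,-.009,0,.01): print(x,z,held(w,pts=np.array([[-x,.011,z],[x,.011,z],[-x,-.011,z],[x,-.011,z]])).round().tolist())
# handle profile
m=cmask(w,"green"); m=big(m); print([(r,int(m[r].sum()),int(np.nonzero(m[r])[0].mean())) for r in range(149,266,8)])
a=w["frame"][130:400,180:450]; cv2.imwrite("pics/pg3.png",cv2.resize(a,(600,600),interpolation=cv2.INTER_CUBIC))
E
```

```text
0.003 -0.019 [[311.0, 269.0], [323.0, 269.0], [312.0, 306.0], [322.0, 306.0]]
0.003 -0.009 [[311.0, 277.0], [323.0, 277.0], [311.0, 316.0], [323.0, 316.0]]
0.003 0 [[311.0, 285.0], [323.0, 285.0], [311.0, 325.0], [323.0, 325.0]]
0.003 0.01 [[310.0, 295.0], [324.0, 295.0], [311.0, 337.0], [323.0, 337.0]]
0.03 -0.019 [[260.0, 269.0], [374.0, 270.0], [262.0, 306.0], [372.0, 307.0]]
0.03 -0.009 [[257.0, 277.0], [377.0, 277.0], [260.0, 316.0], [374.0, 316.0]]
0.03 0 [[254.0, 285.0], [380.0, 285.0], [257.0, 325.0], [377.0, 325.0]]
0.03 0.01 [[250.0, 295.0], [384.0, 295.0], [253.0, 337.0], [381.0, 337.0]]
[(149, 39, 318), (157, 39, 318), (165, 39, 318), (173, 38, 317), (181, 37, 318), (189, 22, 318), (197, 17, 318), (205, 17, 318), (213, 17, 318), (221, 16, 317), (229, 16, 317), (237, 16, 317), (245, 15, 317), (253, 14, 317), (261, 13, 317)]
```

View pics/pg3.png

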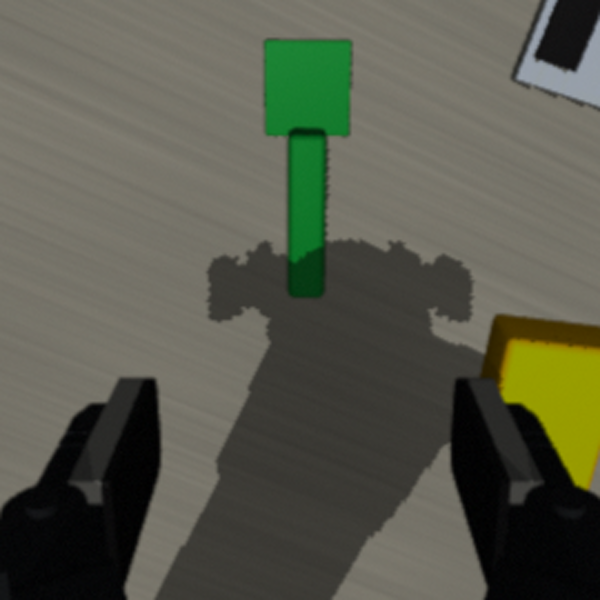

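The picture shows the fingertips at (251,301) and (385,301). That corresponds to about 30 mm behind the reported TCP, which explains the empty close. I go down further in steps while watching the force.

Emit:
servo_tool([
  [0.1,0.1,4,0,0,0],
  [0,0,4,0,0,0],
  [0,0,4,0,0,0],
  [0,0,4,0,0,0],
  [0,0,3,0,0,0],
  [0,0,1.5,0,0,0],
  [0,0,0.5,0,0,0],
  [0,0,0,0,0,0],
  [0,0,0,0,0,0],
])

```text
clock: 32.9
tool_pos: [0.3989, -0.0539, -0.0114]
ee_rot: [180.0, 0.0, 24.9]
force: [1.1, 0.6, 0.9]
gripper_width: 0.0598
finger_force: 0.0
```

Emit:
servo_tool([
  [0,0,0.3,0,0,0],
  [0,0,0.3,0,0,0],
  [0,0,0,0,0,0],
])

```text
clock: 33.28
tool_pos: [0.3986, -0.0537, -0.0179]
ee_rot: [-180.0, 0.1, 24.9]
force: [0.6, -0.6, -0.3]
gripper_width: 0.06
finger_force: 0.0
```

No contact force at TCP z = -18 mm, which confirms it. I close here.

Emit:
servo_tool([
  [0,0,0,0,0,0],
  [0,0,0,0,0,0],
  [0,0,0,0,0,0],
  [0,0,0,0,0,0],
  [0,0,0,0,0,0],
  [0,0,0,0,0,0],
], jaw=0)

```text
clock: 34.02
tool_pos: [0.3986, -0.0538, -0.0175]
ee_rot: [-180.0, 0.0, 24.9]
force: [-0.7, 0.9, 7.8]
gripper_width: 0.0167
finger_force: 58.8
```

Emit:
servo_tool([
  [0,0,-2,0,0,0],
  [0,0,-4,0,0,0],
  [0,0,-4,0,0,0],
  [0,0,-4,0,0,-0.158],
  [0,0,0,0,0,-0.158],
  [0,0,0,0,0,-0.158],
  [0,0,0,0,0,-0.158],
  [0,0,0,0,0,-0.158],
  [0,0,0,0,0,-0.158],
  [0,0,0,0,0,-0.158],
  [0,0,0,0,0,-0.159],
  [-2.8,3.3,0,0,0,0],
  [-2.8,3.3,0,0,0,0],
  [-2.8,3.3,0,0,0,0],
  [-2.8,3.3,0,0,0,0],
  [-2.8,3.4,0,0,0,0],
  [-3.1,3.4,0,0,0,0],
  [0,0,0,0,0,0],
  [0,0,0,0,0,0],
  [0,0,0,0,0,0],
])

```text
clock: 36.52
tool_pos: [0.6182, -0.1967, 0.122]
ee_rot: [-179.9, -0.0, 97.4]
force: [-0.3, -0.1, -0.5]
gripper_width: 0.0167
finger_force: 59.0
```

```bash
python3 - <<'E'
from h import *
w=cam("wrist"); p,R=tool(); print(p,env.get_state()["ee_rot"],env.get_state()["gripper_width"])
cv2.imwrite("pics/w8.png",w["frame"])
HUE["green"]=(40,85)
pr=[]
for c,xy in dict(yellow=(.6606,-.1121),green=(.6093,-.1183),red=(.5581,-.1255)).items():
    u=proj(w,[[*xy,.013]])[0]; m=cmask(w,c,(u[0]-35,u[1]-35,70,70))
    if m.any():
        m=big(m); ys,xs=np.nonzero(m); P=ray(w,[[(xs.min()+xs.max())/2,(ys.min()+ys.max())/2]],.013)[0]; Q=ray(w,[[xs.mean(),ys.mean()]],.013)[0]; print(c,u.round(),len(xs),P.round(4),Q.round(4),(xs.min(),xs.max(),ys.min(),ys.max()))
# held paddle blade predicted corners
b=np.array([[.06,.02,.005],[.06,-.02,.005],[.02,.02,.005],[.02,-.02,.005]]); 
T=p+np.array([0,0,.0175]); print("blade pred",proj(w,b@Rz(np.radians(97.4)).T+T).round().tolist())
E
```

```text
[ 0.6183926  -0.1966404   0.12217127] [-1.79927641e+02 -2.32236549e-02  9.74020204e+01] 0.016506178363442016
yellow [386. 132.] 1243 [ 0.6617 -0.1112  0.013 ] [ 0.6618 -0.1112  0.013 ] (np.int64(365), np.int64(410), np.int64(118), np.int64(145))
green [319. 132.] 1173 [ 0.6107 -0.1179  0.013 ] [ 0.6104 -0.1179  0.013 ] (np.int64(299), np.int64(342), np.int64(118), np.int64(145))
red [251. 132.] 1238 [ 0.559  -0.1247  0.013 ] [ 0.5591 -0.1247  0.013 ] (np.int64(230), np.int64(275), np.int64(118), np.int64(145))
blade pred [[269.0, 182.0], [364.0, 183.0], [273.0, 270.0], [360.0, 270.0]]
```

View pics/w8.png

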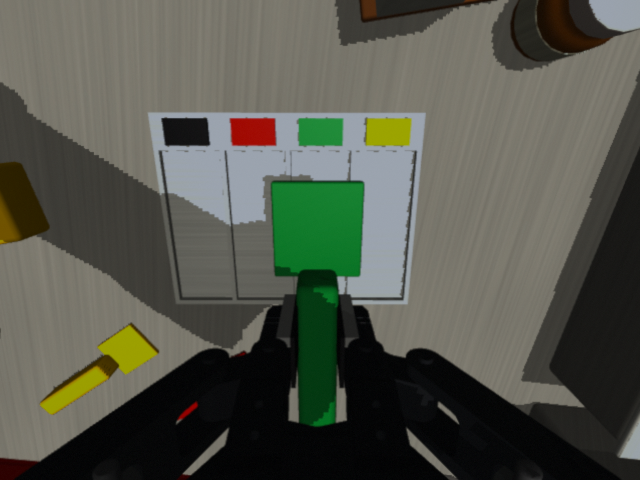

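Wrist picture: tabs at (186,131), (253,131), (320,131), (388,131). The green paddle is held with its blade corners at (271,182) and (364,182), square to its compartment. I lower it with a 2 mm correction.

Emit:
servo_tool([
  [-0.1,0.2,3,0,0,0],
  [0,0,3,0,0,0],
  [0,0,3,0,0,0],
  [0,0,2,0,0,0],
  [0,0,1.4,0,0,0],
  [0,0,0.6,0,0,0],
  [0,0,0.4,0,0,0],
  [0,0,0,0,0,0],
  [0,0,0,0,0,0],
])

```text
clock: 37.7
tool_pos: [0.6214, -0.1986, -0.0113]
ee_rot: [-180.0, 0.0, 97.4]
force: [-0.2, 0.1, -0.8]
gripper_width: 0.0165
finger_force: 59.0
```

Emit:
servo_tool([
  [0,0,0,0,0,0],
  [0,0,0,0,0,0],
  [0,0,0,0,0,0],
  [0,0,0,0,0,0],
  [0,0,-2,0,0,0],
  [0,0,-4,0,0,0],
  [0,0,-5,0,0,0],
  [0,0,-5,0,0,0],
  [0,0,0,0,0,0],
  [0,0,0,0,0,0],
], jaw=4)

```text
clock: 38.95
tool_pos: [0.6211, -0.1982, 0.1489]
ee_rot: [-180.0, 0.0, 97.4]
force: [0.2, 0.1, -1.3]
gripper_width: 0.0399
finger_force: 0.0
```

```bash
cat > chk.py <<'E'
import sys
from h import *
# placed paddle check from wrist: tray yaw 7.5, floor z=.004
C=dict(green=(.6206,-.1973),red=(.5690,-.2041),yellow=(.6718,-.1907))
w=cam("wrist"); p,R=tool(); print(p)
for col in sys.argv[1:]:
    u=proj(w,[[*C[col],.016]])[0]; m=cmask(w,col); k=np.zeros_like(m)
    Q=proj(w,np.array([[x,y,.004] for x,y in((-.024,-.066),(.024,-.066),(.024,.066),(-.024,.066))])@Rz(np.radians(7.5)).T+[*C[col],0]); cv2.fillConvexPoly(k,Q.astype(np.int32),255)
    m=big(m&k); q,i=fit([(w,m)],PADDLE,[*C[col],np.radians(97.5)],lambda q:(Rz(q[2]),np.array([q[0],q[1],.004])),[.005,.005,.1])
    d=Rz(np.radians(-7.5))@np.array([q[0]-C[col][0],q[1]-C[col][1],0]); print(col,"off mm",(d[:2]*1000).round(1),"yaw",np.degrees(q[2]).round(1),"iou",round(i,3))
E
python3 chk.py green
python3 - <<'E'
from h import *
t=cam("top"); t["name"]="top"
for c,n in dict(red=(453,228),yellow=(449,265)).items(): print(c,np.round(paddle(t,c,n),3))
go(.525,-.386,.22,37)
E
```

```text
[ 0.62070605 -0.19795986  0.1479293 ]
green off mm [ 0.7 -2. ] yaw 97.0 iou 0.872
red [ 0.525 -0.385 36.609  0.815  0.8  ]
yellow [ 0.42  -0.372 44.136  0.805  0.94 ]
turn [-3.000e-03  1.000e-03  1.054e+00] shift cm [-18.94   9.26  -7.29]
```

Emit:
servo_tool([
  [0,0,-2,0,0,0.15],
  [0,0,-2,0,0,0.15],
  [0,0,-2,0,0,0.15],
  [0,0,-1.2,0,0,0.15],
  [0,0,0,0,0,0.15],
  [0,0,0,0,0,0.15],
  [0,0,0,0,0,0.154],
  [-3.8,1.85,0,0,0,0],
  [-3.8,1.85,0,0,0,0],
  [-3.8,1.85,0,0,0,0],
  [-3.8,1.85,0,0,0,0],
  [-3.7,1.9,0,0,0,0],
  [0,0,0,0,0,0],
  [0,0,0,0,0,0],
], jaw=6)

```text
clock: 40.9
tool_pos: [0.5264, -0.3857, 0.2196]
ee_rot: [-179.9, 0.1, 37.0]
force: [0.7, 0.3, -0.7]
gripper_width: 0.0601
finger_force: 0.0
```

```bash
sed -i 's/,.008,yaw)/,-.0175,yaw)/' pw.py; python3 pw.py red .525 -.386
```

```text
tcp [ 0.5269 -0.3851  0.2196] [-1.799e+02  1.000e-01  3.710e+01]
expect [317. 206.]
blob 298 148 335 257 2592
red [ 0.5251 -0.3832  0.6011] 34.4 iou 0.941
turn [-0.001  0.001  0.046] shift cm [-0.04 -0.26 23.71]
```

Emit:
servo_tool([
  [0,0,0,0,0,0.046],
  [0,-0.25,4,0,0,0],
  [0,0,4,0,0,0],
  [0,0,4,0,0,0],
  [0,0,4,0,0,0],
  [0,0,4,0,0,0],
  [0,0,2.5,0,0,0],
  [0,0,1.2,0,0,0],
  [0,0,0,0,0,0],
  [0,0,0,0,0,0],
])

```text
clock: 42.2
tool_pos: [0.5253, -0.3847, -0.0156]
ee_rot: [179.9, 0.0, 34.4]
force: [0.2, -0.5, 0.5]
gripper_width: 0.0601
finger_force: 0.0
```

Emit:
servo_tool([
  [0,0,0,0,0,0],
  [0,0,0,0,0,0],
  [0,0,0,0,0,0],
  [0,0,0,0,0,0],
  [0,0,0,0,0,0],
  [0,0,0,0,0,0],
], jaw=0)

```text
clock: 42.95
tool_pos: [0.5249, -0.3847, -0.0159]
ee_rot: [179.9, 0.0, 34.3]
force: [0.4, 0.7, 7.0]
gripper_width: 0.0162
finger_force: 59.5
```

```bash
python3 -c "
from h import *
go(.5690,-.2041,.12,97.5)"
```

```text
turn [ 1.000e-03  1.000e-03 -1.102e+00] shift cm [ 17.33   6.73 -13.59]
```

Emit:
servo_tool([
  [0,0,-2,0,0,0],
  [0,0,-4,0,0,0],
  [0,0,-4,0,0,0],
  [0,0,-3.6,0,0,-0.157],
  [0,0,0,0,0,-0.157],
  [0,0,0,0,0,-0.157],
  [0,0,0,0,0,-0.157],
  [0,0,0,0,0,-0.158],
  [0,0,0,0,0,-0.158],
  [0,0,0,0,0,-0.158],
  [3.4,1.35,0,0,0,0],
  [3.4,1.35,0,0,0,0],
  [3.5,1.35,0,0,0,0],
  [3.5,1.35,0,0,0,0],
  [3.5,1.3,0,0,0,0],
  [0,0,0,0,0,0],
  [0,0,0,0,0,0],
  [0,0,0,0,0,0],
])

```text
clock: 45.2
tool_pos: [0.5681, -0.2057, 0.1197]
ee_rot: [-180.0, 0.1, 97.4]
force: [-1.2, 0.4, 0.1]
gripper_width: 0.0165
finger_force: 58.7
```

```bash
python3 - <<'E'
from h import *
p,R=tool(); w=cam("wrist"); print(p)
m=big(cmask(w,"red",(240,160,160,130))); print([(r,np.nonzero(m[r])[0][[0,-1]].tolist()) for r in(190,220,250) if m[r].any()])
b=np.array([[x,s*.02,.005] for x in(.05,.04,.03) for s in(1,-1)]); print(proj(w,b@Rz(np.radians(97.5)).T+p+[0,0,.016]).round().tolist())
go(.5690,-.2041,-.0105,97.5)
E
```

```text
[ 0.56811923 -0.20565729  0.11968798]
[(190, [271, 362]), (220, [273, 361]), (250, [274, 360])]
[[270.0, 205.0], [362.0, 205.0], [271.0, 227.0], [361.0, 227.0], [272.0, 249.0], [360.0, 248.0]]
turn [-0.001  0.001 -0.002] shift cm [ 0.13  0.1  13.  ]
```

Emit:
servo_tool([
  [0.1,0.1,3,0,0,0],
  [0,0,3,0,0,0],
  [0,0,3,0,0,0],
  [0,0,2,0,0,0],
  [0,0,1.2,0,0,0],
  [0,0,0.5,0,0,0],
  [0,0,0.3,0,0,0],
  [0,0,0,0,0,0],
  [0,0,0,0,0,0],
])

```text
clock: 46.38
tool_pos: [0.5697, -0.203, -0.0103]
ee_rot: [-180.0, 0.0, 97.5]
force: [0.3, 0.3, 0.2]
gripper_width: 0.0167
finger_force: 58.7
```

Emit:
servo_tool([
  [0,0,0,0,0,0],
  [0,0,0,0,0,0],
  [0,0,0,0,0,0],
  [0,0,0,0,0,0],
  [0,0,-2,0,0,0],
  [0,0,-4,0,0,0],
  [0,0,-5,0,0,0],
  [0,0,-5,0,0,0],
  [0,0,0,0,0,0],
  [0,0,0,0,0,0],
], jaw=4)

```text
clock: 47.62
tool_pos: [0.5693, -0.2027, 0.1497]
ee_rot: [-180.0, 0.0, 97.5]
force: [-0.1, -0.2, -0.9]
gripper_width: 0.04
finger_force: 0.0
```

```bash
python3 chk.py red green
python3 - <<'E'
from h import *
t=cam("top"); t["name"]="top"
r=paddle(t,"yellow",(449,265)); print(np.round(r,3))
go(r[0],r[1],.22,r[2])
E
```

```text
[ 0.56889833 -0.20245043  0.14884614]
red off mm [1.1 1.4] yaw 97.7 iou 0.921
green off mm [ 4.8 -6.4] yaw 98.9 iou 0.795
[ 0.42  -0.372 43.457  0.789  0.84 ]
turn [-0.003  0.001  0.943] shift cm [-22.44   2.11  -7.18]
```

Emit:
servo_tool([
  [0,0,-2,0,0,0.157],
  [0,0,-2,0,0,0.157],
  [0,0,-2,0,0,0.157],
  [0,0,-1.2,0,0,0.157],
  [0,0,0,0,0,0.157],
  [0,0,0,0,0,0.158],
  [-3.7,0.35,0,0,0,0],
  [-3.7,0.35,0,0,0,0],
  [-3.7,0.35,0,0,0,0],
  [-3.7,0.35,0,0,0,0],
  [-3.8,0.35,0,0,0,0],
  [-3.8,0.35,0,0,0,0],
  [0,0,0,0,0,0],
  [0,0,0,0,0,0],
], jaw=6)

```text
clock: 49.52
tool_pos: [0.4214, -0.3716, 0.2207]
ee_rot: [-179.9, 0.1, 43.4]
force: [0.9, 0.4, -0.2]
gripper_width: 0.0598
finger_force: 0.0
```

```bash
python3 pw.py yellow .42 -.372
```

```text
tcp [ 0.4219 -0.3712  0.2207] [-1.799e+02  1.000e-01  4.350e+01]
expect [317. 206.]
blob 299 148 336 242 2318
yellow [ 0.4213 -0.37    0.734 ] 42.1 iou 0.837
turn [-0.001  0.001  0.025] shift cm [ 0.03 -0.13 23.82]
```

Emit:
servo_tool([
  [0,0,0,0,0,0.025],
  [0,-0.1,4,0,0,0],
  [0,0,4,0,0,0],
  [0,0,4,0,0,0],
  [0,0,4,0,0,0],
  [0,0,4,0,0,0],
  [0,0,2.5,0,0,0],
  [0,0,1.3,0,0,0],
  [0,0,0,0,0,0],
  [0,0,0,0,0,0],
])

```text
clock: 50.82
tool_pos: [0.4211, -0.372, -0.0157]
ee_rot: [179.9, 0.1, 42.0]
force: [0.9, 0.7, 0.2]
gripper_width: 0.0598
finger_force: 0.0
```

Emit:
servo_tool([
  [0,0,0,0,0,0],
  [0,0,0,0,0,0],
  [0,0,0,0,0,0],
  [0,0,0,0,0,0],
  [0,0,0,0,0,0],
  [0,0,0,0,0,0],
], jaw=0)

```text
clock: 51.58
tool_pos: [0.4209, -0.3718, -0.0159]
ee_rot: [180.0, 0.0, 42.0]
force: [-0.2, 1.4, 6.7]
gripper_width: 0.0166
finger_force: 59.2
```

```bash
python3 -c "
from h import *
go(.6718,-.1907,.13,97.5)"
```

```text
turn [ 0.     0.001 -0.968] shift cm [ 14.68  27.24 -14.59]
```

Emit:
servo_tool([
  [0,0,-2,0,0,0],
  [0,0,-4,0,0,0],
  [0,0,-4,0,0,0],
  [0,0,-4.6,0,0,-0.161],
  [0,0,0,0,0,-0.161],
  [0,0,0,0,0,-0.161],
  [0,0,0,0,0,-0.161],
  [0,0,0,0,0,-0.162],
  [0,0,0,0,0,-0.162],
  [1.8,3.4,0,0,0,0],
  [1.8,3.4,0,0,0,0],
  [1.8,3.4,0,0,0,0],
  [1.8,3.4,0,0,0,0],
  [1.8,3.4,0,0,0,0],
  [1.9,3.4,0,0,0,0],
  [1.9,3.4,0,0,0,0],
  [1.9,3.4,0,0,0,0],
  [0,0,0,0,0,0],
  [0,0,0,0,0,0],
  [0,0,0,0,0,0],
])

```text
clock: 54.08
tool_pos: [0.6701, -0.1918, 0.1297]
ee_rot: [-179.9, 0.1, 97.4]
force: [-0.5, 1.1, -0.2]
gripper_width: 0.0163
finger_force: 58.8
```

```bash
python3 - <<'E'
from h import *
p,R=tool(); w=cam("wrist"); print(p)
m=big(cmask(w,"yellow",(240,165,160,110))); ys,xs=np.nonzero(m); print(ys.min(),ys.max(),[(r,np.nonzero(m[r])[0][[0,-1]].tolist()) for r in(190,220,250) if m[r].any()])
b=np.array([[x,s*.02,.005] for x in(.06,.05,.04,.03) for s in(1,-1)]); print(proj(w,b@Rz(np.radians(97.5)).T+p+[0,0,.016]).round().tolist())
go(.6718,-.1907,-.0105,97.5)
E
```

```text
[ 0.6701429  -0.19179004  0.12974233]
178 272 [(190, [271, 362]), (220, [272, 361]), (250, [273, 360])]
[[269.0, 182.0], [363.0, 182.0], [270.0, 205.0], [362.0, 205.0], [271.0, 227.0], [361.0, 227.0], [272.0, 248.0], [360.0, 248.0]]
turn [-0.001  0.001 -0.002] shift cm [ 0.07  0.17 14.01]
```

Emit:
servo_tool([
  [-0.1,0.15,3,0,0,0],
  [0,0,3,0,0,0],
  [0,0,3,0,0,0],
  [0,0,3,0,0,0],
  [0,0,1.2,0,0,0],
  [0,0,0.5,0,0,0],
  [0,0,0.3,0,0,0],
  [0,0,0,0,0,0],
  [0,0,0,0,0,0],
])

```text
clock: 55.25
tool_pos: [0.6731, -0.1913, -0.0102]
ee_rot: [180.0, 0.0, 97.5]
force: [0.1, -0.7, -0.7]
gripper_width: 0.0163
finger_force: 58.8
```

Emit:
servo_tool([
  [0,0,0,0,0,0],
  [0,0,0,0,0,0],
  [0,0,0,0,0,0],
  [0,0,0,0,0,0],
  [0,0,-2,0,0,0],
  [0,0,-4,0,0,0],
  [0,0,-5,0,0,0],
  [0,0,-5,0,0,0],
  [0,0,-4,0,0,0],
  [-4,-4,0,0,0,0],
  [-4,-4,0,0,0,0],
  [-3,-4,0,0,0,0],
  [0,0,0,0,0,0],
  [0,0,0,0,0,0],
], jaw=4)

```text
clock: 57.0
tool_pos: [0.5687, -0.3154, 0.1904]
ee_rot: [180.0, 0.0, 97.5]
force: [-0.1, 0.1, -0.5]
gripper_width: 0.04
finger_force: 0.0
```

```bash
python3 chk.py green red yellow; python3 - <<'E'
from h import *
w=cam("wrist"); s=cam("scene"); t=cam("top")
o=np.zeros((600,800,3),np.uint8)
o[:300,:400]=cv2.resize(t["frame"][120:255,250:430],(400,300))
o[300:,:400]=cv2.resize(w["frame"],(400,300)); o[:,400:]=cv2.resize(s["frame"][190:370,220:430],(400,343)) if 0 else cv2.copyMakeBorder(cv2.resize(s["frame"][190:370,220:430],(400,343)),0,257,0,0,cv2.BORDER_CONSTANT)
cv2.imwrite("pics/fin.png",o)
E
```

```text
[ 0.56928231 -0.31459552  0.18993372]
green off mm [ 3.6 -6.4] yaw 98.0 iou 0.834
red off mm [0.6 1.2] yaw 97.3 iou 0.937
yellow off mm [ 0.6 -0.1] yaw 96.7 iou 0.774
```

View pics/fin.png

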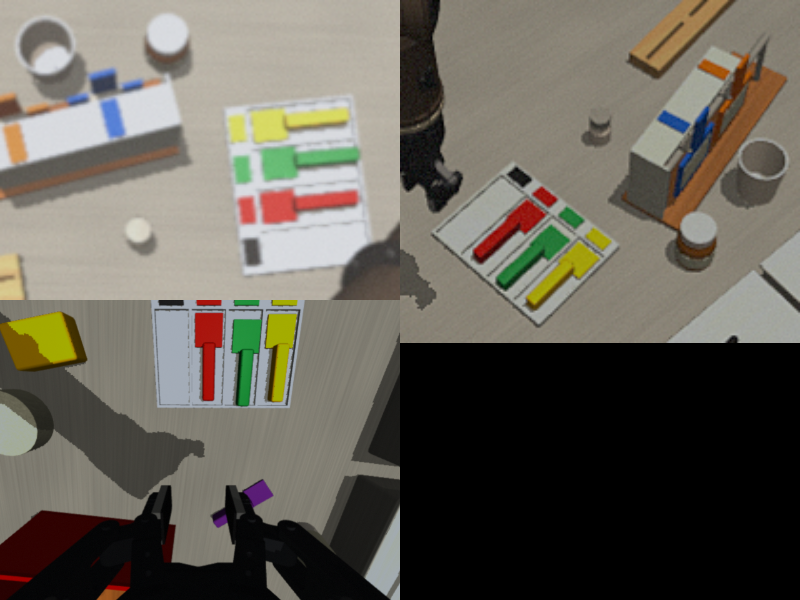

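The view shows the red, yellow and green paddles in their compartments and both signs centred beside their marks. Green sits about 7 mm towards the far wall, where its handle end may touch the end wall. I check it from above and re-seat it.

```bash
sed -e 's/np.array(\[q\[0\],q\[1\],0\])/np.array([q[0],q[1],.004])/' -e 's/,-.0175,yaw)/,-.0125,yaw)/' pw.py > pt.py; python3 -c "
from h import *
go(.621,-.204,.20,97.5)"
```

```text
turn [-0.001  0.     0.002] shift cm [10.27  6.57 -1.08]
```

Emit:
servo_tool([
  [3.4,2.2,-1,0,0,0],
  [3.4,2.2,0,0,0,0],
  [3.4,2.2,0,0,0,0],
  [0,0,0,0,0,0],
  [0,0,0,0,0,0],
  [0,0,0,0,0,0],
], jaw=4)

```text
clock: 57.95
tool_pos: [0.6199, -0.2072, 0.1992]
ee_rot: [-179.9, 0.1, 97.4]
force: [0.1, 0.2, 0.5]
gripper_width: 0.04
finger_force: 0.0
```

```bash
python3 pt.py green .621 -.204; python3 chk.py red yellow
```

```text
tcp [ 0.6199 -0.2072  0.1992] [-1.799e+02  1.000e-01  9.740e+01]
expect [318. 206.]
blob 304 147 342 262 2834
green [ 0.6247 -0.2034  1.6841] 96.5 iou 0.92
turn [-0.001  0.001  0.016] shift cm [ 0.32  0.53 21.17]
[ 0.61988301 -0.20712668  0.19923913]
red off mm [1.2 1.3] yaw 97.7 iou 0.894
yellow off mm [1.6 0.4] yaw 98.2 iou 0.851
```

Emit:
servo_tool([
  [0,0,0,0,0,0.016],
  [0.3,0.5,4,0,0,0],
  [0,0,4,0,0,0],
  [0,0,4,0,0,0],
  [0,0,4,0,0,0],
  [0,0,3,0,0,0],
  [0,0,1.4,0,0,0],
  [0,0,0.6,0,0,0],
  [0,0,0,0,0,0],
  [0,0,0,0,0,0],
])

```text
clock: 59.3
tool_pos: [0.6256, -0.2029, -0.0097]
ee_rot: [180.0, 0.1, 96.6]
force: [-1.1, 0.2, 0.5]
gripper_width: 0.0402
finger_force: 0.0
```

Emit:
servo_tool([
  [0,0,0,0,0,0],
  [0,0,0,0,0,0],
  [0,0,0,0,0,0],
  [0,0,0,0,0,0],
  [0,0,0,0,0,0],
  [0,0,-1,0,0,0],
  [0,0,-2,0,0,0],
  [0.6,-0.3,0,0,0,-0.016],
  [0,0,0,0,0,0],
  [0,0,0,0,0,0],
], jaw=0)

```text
clock: 60.55
tool_pos: [0.6208, -0.1965, 0.0187]
ee_rot: [-179.9, 0.0, 97.5]
force: [0.2, 0.6, -0.4]
gripper_width: 0.0163
finger_force: 58.8
```

```bash
python3 -c "
from h import *
go(.6206,-.1975,-.0105,97.5)"
```

```text
turn [-0.002  0.    -0.   ] shift cm [-0.09 -0.03  2.92]
```

Emit:
servo_tool([
  [-0.05,0,1.2,0,0,0],
  [0,0,1,0,0,0],
  [0,0,0.55,0,0,0],
  [0,0,0,0,0,0],
  [0,0,0,0,0,0],
])

```text
clock: 61.18
tool_pos: [0.6212, -0.1975, -0.0086]
ee_rot: [-179.9, 0.0, 97.5]
force: [0.0, -0.1, -0.0]
gripper_width: 0.0162
finger_force: 58.8
```

Emit:
servo_tool([
  [0,0,0,0,0,0],
  [0,0,0,0,0,0],
  [0,0,0,0,0,0],
  [0,0,0,0,0,0],
  [0,0,-2,0,0,0],
  [0,0,-4,0,0,0],
  [0,0,-5,0,0,0],
  [0,0,-5,0,0,0],
  [0,0,-4,0,0,0],
  [0,0,0,0,0,0],
  [0,0,0,0,0,0],
], jaw=3.2)

```text
clock: 62.55
tool_pos: [0.6211, -0.1972, 0.192]
ee_rot: [-180.0, 0.0, 97.5]
force: [-0.5, 0.1, -0.6]
gripper_width: 0.0321
finger_force: 0.0
```

```bash
python3 pt.py green .6206 -.1973; python3 chk.py red yellow; python3 - <<'E'
from h import *
t=cam("top"); s=cam("scene")
print([ (n,[(round(d["p"],2),np.round(d["bbox"]).tolist()) for d in optics.look_for(n,"black_paddle_center")]) for n in("top","scene")])
E
```

```text
tcp [ 0.6207 -0.197   0.1911] [-179.9   -0.    97.5]
expect [316. 211.]
blob 298 152 336 269 2877
green [ 0.6213 -0.1982  1.6978] 97.3 iou 0.917
turn [-0.002 -0.     0.004] shift cm [-0.13  0.04 20.36]
[ 0.62063554 -0.19692699  0.19072593]
red off mm [0.6 1.3] yaw 96.8 iou 0.877
yellow off mm [2.5 0.6] yaw 99.2 iou 0.841
[('top', []), ('scene', [])]
```

```bash
python3 -c "
from plant import env
print(env.sign_off())"
```

```text
the job is handed in; nothing more can be done
None
```

I handed the job in at about 63 s: the red, yellow and green paddles lie blade to tab in their own compartments, each within about 3 mm of centre by camera, and the blue and orange signs hang within about 2 mm of their marks, all let go; I saw no black paddle, and `env.sign_off()` returned no verdict.

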